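# Lap flooring samples on the display stand and take the catalogue shot

## Task

Get the flooring samples ready for the catalogue picture: clear the eraser off the sloping stand into the grey tray, then lay every flooring sample from the table straight down the middle of the slope like roof slates, beginning at the starter bar and leaving no mark out: the lower end of each on its own mark line, its upper end under the next one. When they all lie so, press the camera's start button fully down and let it come back up, and leave the samples lying and the other things on the table where they are.

Things in the scene. Friction and masses are not known exactly. Their poses are not given: they have to be found in the camera images.
- deck: White sloping top of the fixed wooden stand, 395 x 200 mm, inclined 16 degrees, not slippery. Origin: on its surface, on the centre line, at the lowest mark; x points up the slope, y across, z square out of the surface. Five black mark lines at x = 0, 50, 100, 150, 200 mm show on both sides of the middle (33 to 77 mm from the centre line). The surface runs from x = -80 to 315 mm.
- starter (a point): Middle of the top of the fixed brown starter bar, which stands across the deck's centre line just above the lowest mark: 60 mm wide across the slope, 12 mm up the slope, 20 mm high, top leaning. It holds up the lower end of the first sample, which lies with that end flush with the bar's lower face at deck x = 0.
- first_centre (a point): Where the first (lowest) sample's centre lies when well laid: 55 mm up the slope from its mark, 15.9 mm out from the deck. It lies 11.5 degrees flatter than the deck (lower end raised by the bar, upper end on the deck). Each next one lies parallel to it, 50 mm farther up the slope, flat on the one below, its upper end on the deck.
- tray: Open grey tray, fixed, 150 mm (its x) x 190 mm (its y) x 40 mm high, walls and floor 4 to 5 mm. Origin: centre of its underside, z up.
- eraser: Whiteboard eraser, a grey block 95 x 45 x 28 mm (its x, y, z) with a felt underside, about 80 g, which someone left on the slope, its long side up the slope. Origin: its centre.
- start_button_top (a point): Centre of the top face of the camera's white start button (36 mm across, in a round black housing), on the fixed grey remote box (80 x 90 x 30 mm) that lies on the table. It is pressed straight down; the spring takes 5 N at the bottom of its travel and returns it.
- start_button (a joint): How far the start button is pressed, in m: 0 = up, 0.008 = fully down.
- sample1: Flooring sample: a rigid flat wood-finish strip 110 x 50 x 10 mm (its x, y, z), about 60 g, lying flat on the table at the start. Origin: its centre. All are alike in shape, either way up and either way round; three to five are there, the others are absent.
- sample2: Flooring sample: a rigid flat wood-finish strip 110 x 50 x 10 mm (its x, y, z), about 60 g, lying flat on the table at the start. Origin: its centre. All are alike in shape, either way up and either way round; three to five are there, the others are absent.
- sample3: Flooring sample: a rigid flat wood-finish strip 110 x 50 x 10 mm (its x, y, z), about 60 g, lying flat on the table at the start. Origin: its centre. All are alike in shape, either way up and either way round; three to five are there, the others are absent.
- sample4: Flooring sample: a rigid flat wood-finish strip 110 x 50 x 10 mm (its x, y, z), about 60 g, lying flat on the table at the start. Origin: its centre. All are alike in shape, either way up and either way round; three to five are there, the others are absent.
- sample5: Flooring sample: a rigid flat wood-finish strip 110 x 50 x 10 mm (its x, y, z), about 60 g, lying flat on the table at the start. Origin: its centre. All are alike in shape, either way up and either way round; three to five are there, the others are absent.
- stapler: Bystander, loose: black stapler, 115 x 34 x 42 mm, standing among the samples. Origin: centre of its underside.
- mug: Bystander, loose: white mug, 80 mm across, 95 mm high. Origin: centre of its underside.
- tape: Bystander, loose: tape dispenser, 150 x 50 x 75 mm. Origin: centre of its underside.
- pencup: Bystander, loose: dark steel pen cup, 70 mm across, 100 mm high. Origin: centre of its underside.
- notes: Bystander, loose: block of note paper, 100 x 100 x 50 mm. Origin: centre of its underside.

How it is judged:
By the outcome, as a careful person would: the job done as asked, in the order asked, and still so for the second after the job is handed in, with the robot touching nothing.
Of sample1, sample2, sample3, sample4, sample5 only 3 to 5 are there at a start; the rules pass over those that are not, and their reading is None.
At some moment in a run one of sample1, sample2, sample3, sample4, sample5, eraser may be knocked a few centimetres aside while the robot is not near it.
Once in a run the grip may slacken for a moment while it holds something.
It also fails if it takes over 210 s, if anything falls off the work surface, if the arm or the gripper's body presses on something with over 40 N, if the wrist force passes 120 N, or if a joint passes its speed limit or range.

## Robot

A 7-joint arm with a two-finger parallel gripper is mounted at the origin on the work surface. World frame = base frame: x ahead of the robot, y to its left, z up, the work surface at z = 0. Lengths are in m, angles in rad, forces in N, time in s.
With the tool pointing down it reaches from about 0.425 to 0.875 m from the base axis. Payload 4.7 kg.
Tool frame: the origin (TCP) lies midway between the tips of the shut fingers; the grasp point (between the pads) lies 19 mm behind it (manip.tcp_to_grasp is the distance from the TCP to the grasp point, in m); z points along the fingers, y is the line along which they close (so a half turn about z gives the same grasp; the last joint's range is limited). The gripper opens to 85 mm and grips with 20 to 120 N. Pads are 22 mm wide; open, the fingers measure 114 mm over their backs; the gripper's body (76 mm by 85 mm) begins 54 mm behind the grasp point. The pads swing forward as they close: fully open they stand 13 mm farther back than shut.
Start: joints at [-1.219, 0.321, -0.07, 1.45, 0.023, 1.371, -0.057], TCP at [0.215, 0.613, 0.231] pointing down, gripper open.
Joint ranges: [-2.86, 2.86], [-0.3, 2.09], [-1.38, 1.24], [0.06, 2.45], [-1.56, 4.7], [0.09, 2.05], [-2.69, 2.69]. Speed limits (rad/s): [2.57, 2.57, 3.14, 3.14, 3.14, 3.14, 3.14].

## Interface

Orientations are given as a rotation vector (axis times angle).
In Python, from plant import readout, vision, ticket, spotter, manip gives the robot as it stands. The module is installed in compiled form; this text tells all that it offers.
- The arm moves only by the tool step_arm, never from a script. Its argument "moves" is a list that holds one entry, the list of rows, each a list of 6 numbers: the shift along the tool's x, y, z normalised to -1 to 1, where 1 is 15 cm, then the turn, a rotation vector about the tool's x, y, z normalised to -1 to 1, where 1 is pi rad. A call has 1 to 20 rows; each row is the pose to reach, as a shift and turn from the pose commanded when the call began, along the tool's axes at that moment, turning the shorter way round; what a row does not reach only later rows make up. A row lasts 1/12 s, in which the tool goes at most 41.7 mm and 7.16 degrees, less where a joint would pass 70% of its speed; a pose out of reach is approached as far as the arm can. A call with a number of a shift or a turn outside -1 to 1 is refused whole. A call with a gripper value outside its range is refused whole. "jaw" is the opening, from -1 (shut) to 1 (fully open), set as the call begins (left out, the last holds). The fingers move at their own pace and stop on an object; "squeeze" is the grip in N (left out, the last holds). Time passes only in rows, so rows that repeat a pose let the fingers close. It gives the time, the measured TCP pose, the force, the opening and the grip force at its end, in the units of the state.
- readout.get_state(): the state, without advancing time (a new reading comes with each control period).
- vision.grab_frame(name): name is "scene" or "top" or "wrist"; returns a dict with "frame" (480x640x3 uint8, blue, green, red), "z_map" (480x640 float32, m along the optical axis (not along the pixel's ray), 0 where there is no reading), "camera_matrix" (3x3 intrinsics, pixels), "k1" (the pictures are not rectified: a ray, as slopes to the right and down, at radius r is drawn at 1 + k1 r^2 times it, then the intrinsics apply), "extrinsics" (4x4, takes a point from camera to world coordinates). Camera axes: x right, y up, looking along -z (the intrinsics and any distortion apply to the point x, -y, -z); pixel columns grow to the right and rows downward; lengths in m; the calibration is good to about 2 mm. A picture is of the moment at which its call begins.
- ticket.job_done(): hands the job in; it is judged then, once.
Trained networks look in a picture, given as the dict that the camera call returned (one of the last four; its "shot" number tells which), for a name from the list of things; names that differ only in an ending like _2 or _b are one class to them, and where a whole thing is asked for, a point or a joint stands for the part that bears it (a point fixed in the world has none). Each returns a list of dicts, best first, with "confidence" (0 to 1); they miss things now and then, are a little off and sometimes report something else, mostly with a low value. They report only what shows in the picture. A call takes as long as a camera call.
- spotter.search_frame(picture, target): "extent" ([centre column, centre row, width, height] in pixels, round what is visible of it).
- spotter.place_of(picture, target): "pixel" ([column, row] in pixels: a listed point, or the origin of a listed thing).
The state is a dict: "time_s": time; "joint_positions": joint angles; "joint_velocities": joint speeds; "joint_efforts": joint torques, N m; "eef_pos": TCP position; "orientation": TCP orientation; "ft_force": force on the tool from outside, world axes, zero at the start; "ft_torque": the same for the moment, N m; "finger_gap": finger opening in m; "gripper_force": force on a finger pad.
Only numpy, scipy, OpenCV 4.12 (cv2) and the standard library are available. Lean on these libraries where they do the work, as an engineer would, in place of code of your own. Each camera call takes 0.05 s, during which the arm holds its last target. There are 200 camera calls.

## Working session

There is one attempt and no reset: what is moved stays moved. The work goes in short steps, Python scripts to look and compute and a tool call to move; the robot and the scene stay as the last step left them, time stands still between calls to the robot, and variables do not carry over. Pictures are saved under pics/ and viewed, at most 14 in all, crops included, and the job is handed in when it is done.

Besides the shell and the picture viewer there is one more tool, called after ">>>" by a JSON object that holds its "name" and its "arguments". step_arm: Moves the arm, as the interface text tells. Scaled input: -1 to 1 covers 15 cm each way for a shift and pi rad each way for a turn. Its arguments: {"type":"object","properties":{"moves":{"type":"array","items":{"type":"array","items":{"type":"array","items":{"type":"number","minimum":-1,"maximum":1}}}},"jaw":{"type":"number"},"squeeze":{"type":"number"}},"required":["moves"]}

```bash
mkdir -p pics; cat > h.py <<'E'
import numpy as np, cv2
from scipy.spatial.transform import Rotation as R
from plant import readout, vision, ticket, spotter, manip
names=['sample1','eraser','tray','starter','first_centre','deck','start_button_top','stapler','mug','tape','pencup','notes']
def pix2ray(p,uv):
    K=np.array(p['camera_matrix']);k=p['k1']
    d=np.array([(uv[0]-K[0,2])/K[0,0],(uv[1]-K[1,2])/K[1,1]]);s=d.copy()
    for _ in range(20): s=d/(1+k*(s@s))
    return np.array([s[0],-s[1],-1.0])
def world(p,uv,z=None):
    T=np.array(p['extrinsics']);r=pix2ray(p,uv)
    if z is None: z=p['z_map'][int(round(uv[1])),int(round(uv[0]))]
    return T[:3,:3]@(r*z)+T[:3,3]
def onplane(p,uv,h):
    T=np.array(p['extrinsics']);r=T[:3,:3]@pix2ray(p,uv);o=T[:3,3]
    return o+r*(h-o[2])/r[2]
def cloud(p):
    K=np.array(p['camera_matrix']);k=p['k1'];T=np.array(p['extrinsics'])
    u,v=np.meshgrid(np.arange(640),np.arange(480))
    d=np.stack([(u-K[0,2])/K[0,0],(v-K[1,2])/K[1,1]],-1);s=d.copy()
    for _ in range(20): s=d/(1+k*(s**2).sum(-1,keepdims=True))
    z=p['z_map'];c=np.stack([s[...,0]*z,-s[...,1]*z,-z],-1)
    w=c@T[:3,:3].T+T[:3,3];w[z<=0]=np.nan
    return w
def proj(p,X):
    T=np.linalg.inv(np.array(p['extrinsics']));K=np.array(p['camera_matrix'])
    c=T[:3,:3]@X+T[:3,3];s=np.array([c[0],-c[1]])/-c[2];s=s*(1+p['k1']*(s@s))
    return np.array([K[0,0]*s[0]+K[0,2],K[1,1]*s[1]+K[1,2]])
E
cat > a.py <<'E'
from h import *
np.set_printoptions(precision=4,suppress=True)
s=readout.get_state();print(s['time_s'],s['eef_pos'],s['orientation'],manip.tcp_to_grasp)
for n in ['top','scene']:
    p=vision.grab_frame(n);cv2.imwrite(f'pics/{n}0.png',p['frame']);np.save(f'{n}0.npy',cloud(p))
    print(n,np.array(p['extrinsics']),p['camera_matrix'],p['k1'])
    for t in names:
        for o in spotter.place_of(p,t)[:6]:
            if o['confidence']>.3: print(t,np.array(o['pixel']),round(o['confidence'],2),world(p,o['pixel']))
E
python3 a.py
```

```text
0.0 [0.2153 0.6127 0.2302] [-0.528  -3.0967  0.0031] 0.0187
top [[ 0.0146  0.9964 -0.0838  0.4901]
 [-0.9997  0.016   0.0161  0.0549]
 [ 0.0173  0.0835  0.9964  1.4799]
 [ 0.      0.      0.      1.    ]] [[486.3829   0.     319.7478]
 [  0.     486.3829 245.1869]
 [  0.       0.       1.    ]] -0.12179155903401362
sample1 [458.7 307.8] 0.84 [ 0.4287 -0.3959  0.0097]
sample1 [418.2 302.2] 0.75 [ 0.4449 -0.2702  0.0097]
sample1 [421.3 254.8] 0.68 [ 0.5889 -0.2782  0.0157]
eraser [260.1 236.4] 0.71 [0.6285 0.2031 0.1003]
tray [360.4 231.6] 0.84 [ 0.6574 -0.0922  0.0084]
starter [211.8 238. ] 0.65 [0.6278 0.3544 0.0376]
first_centre [227.8 240.7] 0.97 [0.6191 0.3034 0.0527]
deck [213.6 238.9] 0.75 [0.6235 0.3453 0.0553]
start_button_top [245.3 313.4] 0.44 [0.4067 0.2467 0.0497]
stapler [455.9 254.5] 0.72 [ 0.5894 -0.3776  0.0434]
mug [328.  189.7] 0.93 [0.7858 0.0083 0.0056]
tape [379.4 188.4] 0.95 [ 0.7835 -0.1441  0.0526]
tape [260.4 235.2] 0.59 [0.6309 0.2011 0.1113]
pencup [213.9 238.5] 0.51 [0.6245 0.344  0.0573]
notes [432.4 206.6] 0.92 [ 0.7322 -0.3051  0.0496]
scene [[-0.8795 -0
[... 456 characters left out ...]
[359.6 305.4] 0.77 [0.6443 0.2168 0.1021]
eraser [224.1 213. ] 0.7 [ 0.7534 -0.2563  0.0451]
eraser [459.1 300.7] 0.49 [0.4218 0.2652 0.0531]
tray [288.2 253.7] 0.7 [ 0.6572 -0.0885  0.0032]
tray [311.6 161.9] 0.31 [ 0.4267 -0.4127  0.0084]
starter [399.8 359.7] 0.94 [0.6271 0.3442 0.0613]
first_centre [330.4 192.3] 0.69 [ 0.4515 -0.2536  0.0109]
deck [399.9 367.8] 0.9 [0.6274 0.3488 0.0416]
start_button_top [458.4 301.5] 0.49 [0.4271 0.2688 0.0565]
mug [252.3 297.1] 0.9 [0.8089 0.0539 0.0544]
tape [227.4 258.2] 0.85 [ 0.806  -0.1006  0.0399]
pencup [505.2 375.2] 0.59 [0.4539 0.462  0.0391]
pencup [313.2 163.2] 0.49 [ 0.4241 -0.4075  0.0062]
notes [223.9 215. ] 0.86 [ 0.7549 -0.2551  0.0402]
```

View pics/top0.png

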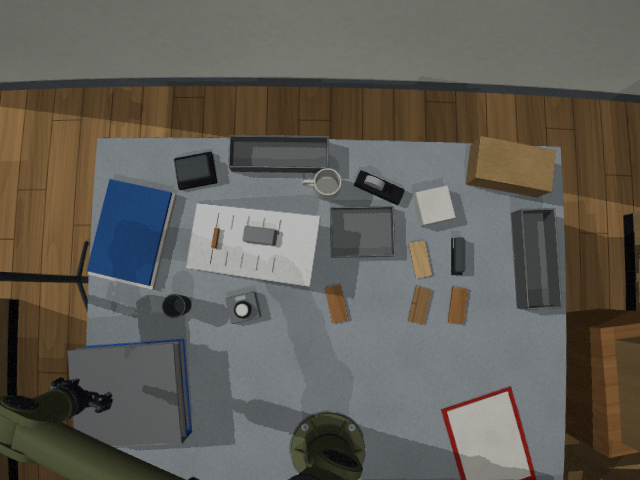

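View pics/scene0.png

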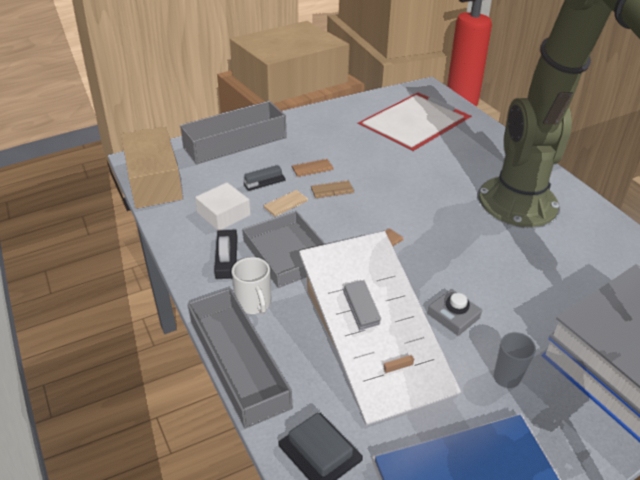

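```bash
cat > b.py <<'E'
from h import *
np.set_printoptions(precision=4,suppress=True)
for n in ['top0','scene0']:
    w=np.load(n+'.npy');f=cv2.imread(f'pics/{n}.png')
    z=w[...,2]
    # samples: height 4..16mm, region
    m=((z>.004)&(z<.03)&(w[...,0]>.3)&(w[...,0]<.72)&(w[...,1]<-.17)&(w[...,1]>-.55)).astype(np.uint8)
    k,l,st,c=cv2.connectedComponentsWithStats(m)
    for i in range(1,k):
        if st[i,4]<80: continue
        q=w[l==i];r=cv2.minAreaRect((q[:,:2]*1000).astype(np.float32))
        print(n,'lowblob',st[i,4],np.nanmedian(q,0),[np.round(x,1) for x in r],f[l==i].mean(0))
    # deck plane
    m=(abs(w[...,0]-.63)<.095)&(w[...,1]>.05)&(w[...,1]<.42)&(f.min(-1)>165)
    q=w[m];q=q[~np.isnan(q).any(1)]
    for _ in range(5):
        A=np.c_[q[:,:2],np.ones(len(q))];co=np.linalg.lstsq(A,q[:,2],rcond=None)[0];e=q[:,2]-A@co;q=q[abs(e)<max(.004,e.std()*1.5)]
    nn=np.array([-co[0],-co[1],1]);nn/=np.linalg.norm(nn);print(n,'deck',len(q),co,'n',nn,np.degrees(np.arccos(nn[2])),e.std())
    h=z-(w[...,:2]@co[:2]+co[2])
    m=((h>.012)&(abs(w[...,0]-.63)<.1)&(w[...,1]>.08)&(w[...,1]<.33)).astype(np.uint8)
    k,l,st,c=cv2.connectedComponentsWithStats(m)
    for i in range(1,k):
        if st[i,4]<80: continue
        q=w[l==i];r=cv2.minAreaRect((q[:,:2]*1000).astype(np.float32))
        print(n,'eraser?',st[i,4],np.nanmedian(q,0),np.nanmedian(h[l==i]),[np.round(x,1) for x in r])
E
python3 b.py
```

```text
top0 lowblob 182 [ 0.6486 -0.1806  0.0075] [array([ 654.9, -179.5]), array([ 17.7, 130.1]), np.float64(90.0)] [82.7033 82.2198 80.5989]
top0 lowblob 610 [ 0.5761 -0.2751  0.0106] [array([ 574.7, -276.2]), array([123.1,  67.1]), np.float64(11.6)] [ 94.1443 129.059  151.7639]
top0 lowblob 148 [ 0.5716 -0.3759  0.0123] [array([ 584.6, -379.1]), array([116.4,  32.6]), np.float64(11.1)] [42.3176 40.0946 38.2297]
top0 lowblob 615 [ 0.4365 -0.2743  0.0108] [array([ 435.5, -278.7]), array([ 66.7, 120.2]), np.float64(78.8)] [ 59.8016  90.1886 113.7642]
top0 lowblob 615 [ 0.4343 -0.3929  0.0108] [array([ 431.2, -393.5]), array([ 68. , 131.5]), np.float64(84.1)] [ 54.2634  85.4276 117.3935]
top0 deck 4247 [-0.0396 -0.2845  0.1605] n [0.0381 0.2735 0.9611] 16.027698629846682 0.002038887924845339
top0 eraser? 517 [0.6316 0.208  0.1049] 0.028914036296462414 [array([631.9, 207.6]), array([95.7, 45.2]), np.float64(82.9)]
scene0 lowblob 418 [ 0.4377 -0.3853  0.0092] [array([ 437.1, -386.4]), array([ 71.3, 111.5]), np.float64(85.5)] [ 95.8756 123.1962 159.4976]
scene0 lowblob 339 [ 0.5953 -0.3746  0.0
[... 195 characters left out ...]
float64(76.4)] [106.6505 130.6388 155.8544]
scene0 lowblob 579 [ 0.5803 -0.2692  0.0104] [array([ 579.3, -279.2]), array([133.8,  83.7]), np.float64(11.4)] [143.8739 171.1451 194.5389]
scene0 lowblob 117 [ 0.6978 -0.2712  0.0157] [array([ 686.6, -278.9]), array([68.6, 21.9]), np.float64(34.0)] [193.1197 194.453  198.2051]
scene0 lowblob 505 [ 0.6477 -0.1841  0.0137] [array([ 652.1, -182.8]), array([ 25.2, 133.9]), np.float64(89.9)] [122.0198 118.3723 118.9347]
scene0 deck 12131 [-0.0389 -0.2845  0.1605] n [0.0374 0.2734 0.9612] 16.019897091416485 0.0018738309220387385
scene0 eraser? 1069 [0.6371 0.2147 0.1026] 0.02852349748494043 [array([634.2, 210.8]), array([97. , 46.5]), np.float64(82.3)]
```

The pictures show four samples, at (338,303), (420,258), (420,305) and (458,305) in the top view. The eraser lies on the deck at (260,235), and the tray is at (362,231).

```bash
cat > plan.py <<'E'
from h import *
np.set_printoptions(precision=4,suppress=True)
def rot(yaw,zax=(0,0,-1)):
    """tool z along zax, tool y nearest to heading yaw (deg)"""
    z=np.array(zax,float);z/=np.linalg.norm(z);y=np.array([np.cos(np.radians(yaw)),np.sin(np.radians(yaw)),0]);y-=z*(y@z);y/=np.linalg.norm(y)
    return np.c_[np.cross(y,z),y,z]
def plan(wps,start=None,extra=2):
    """wps: list of (pos, Rmat); prints calls; start default measured"""
    s=readout.get_state()
    if start is None: P=np.array(s['eef_pos']);Q=R.from_rotvec(s['orientation']).as_matrix()
    else: P,Q=start
    for P1,Q1 in wps:
        while True:
            d=Q.T@(np.array(P1)-P);f=min(1,.15/max(abs(d).max(),1e-9));rv=R.from_matrix(Q.T@Q1).as_rotvec()
            sh=np.round(d*f/.15,3);tv=np.round(rv*f/np.pi,3)
            n=int(max(np.ceil(np.linalg.norm(sh)*.15/.0417),np.ceil(np.linalg.norm(tv)*180/7.16)))+(extra if f==1 else 0)
            print('n=%d'%min(20,max(n,2)),list(map(float,sh))+list(map(float,tv)))
            P=P+Q@(sh*.15);Q=Q@R.from_rotvec(tv*np.pi).as_matrix()
            if f==1: break
    print('end',P,R.from_matrix(Q).as_rotvec());return P,Q
E
python3 -c "
from plan import *
plan([([.60,.25,.33],rot(-8))])"
```

```text
n=5 [-1.0, -0.446, -0.204, 0.0, -0.0, 0.136]
n=4 [-1.0, 0.008, -0.187, 0.0, -0.0, 0.124]
n=4 [-1.0, 0.42, -0.202, 0.0, -0.0, 0.134]
n=4 [-0.237, 0.254, -0.065, 0.0, -0.0, 0.043]
end [0.6    0.25   0.3301] [-2.3712 -2.0608 -0.0002]
```

>>> {"name": "step_arm", "arguments": {"moves": [[[-1.0,-0.446,-0.204,0,0,0.136],[-1.0,-0.446,-0.204,0,0,0.136],[-1.0,-0.446,-0.204,0,0,0.136],[-1.0,-0.446,-0.204,0,0,0.136],[-1.0,-0.446,-0.204,0,0,0.136],[-1.0,-0.446,-0.204,0,0,0.136]]], "jaw": 1, "squeeze": 40}}

```text
time_s: 1.8
eef_pos: [0.3383, 0.4982, 0.2631]
orientation: [1.182, 2.909, 0.003]
ft_force: [-0.6, 0.9, 0.5]
finger_gap: 0.0853
gripper_force: 0.0
```

>>> {"name": "step_arm", "arguments": {"moves": [[[-1.0,0.008,-0.187,0,0,0.124],[-1.0,0.008,-0.187,0,0,0.124],[-1.0,0.008,-0.187,0,0,0.124],[-1.0,0.008,-0.187,0,0,0.124]]]}}

```text
time_s: 2.13
eef_pos: [0.446, 0.3953, 0.2907]
orientation: [1.722, 2.626, 0.001]
ft_force: [1.9, 0.2, -0.4]
finger_gap: 0.0855
gripper_force: 0.0
```

>>> {"name": "step_arm", "arguments": {"moves": [[[-1.0,0.42,-0.202,0,0,0.134],[-1.0,0.42,-0.202,0,0,0.134],[-1.0,0.42,-0.202,0,0,0.134],[-1.0,0.42,-0.202,0,0,0.134],[-1.0,0.42,-0.202,0,0,0.134]]]}}

```text
time_s: 2.55
eef_pos: [0.5681, 0.2779, 0.3215]
orientation: [2.236, 2.197, 0.002]
ft_force: [-0.2, -1.9, 0.3]
finger_gap: 0.0852
gripper_force: 0.0
```

>>> {"name": "step_arm", "arguments": {"moves": [[[-0.237,0.254,-0.065,0,0,0.043],[-0.237,0.254,-0.065,0,0,0.043],[-0.237,0.254,-0.065,0,0,0.043],[-0.237,0.254,-0.065,0,0,0.043]]]}}

```text
time_s: 2.88
eef_pos: [0.5996, 0.251, 0.3295]
orientation: [-2.369, -2.062, 0.001]
ft_force: [0.2, 1.0, 0.3]
finger_gap: 0.0858
gripper_force: 0.0
```

```bash
cat > c.py <<'E'
from plan import *
import sys
t=sys.argv[1];s=readout.get_state();print(s['time_s'],s['eef_pos'],s['orientation'],s['joint_positions'])
p=vision.grab_frame('wrist');cv2.imwrite(f'pics/{t}.png',p['frame']);np.save(t+'.npy',cloud(p));import pickle;pickle.dump(p,open(t+'.pkl','wb'))
print(np.array(p['extrinsics']))
for n in ['sample1','eraser','starter','first_centre','deck','start_button_top']:
    for o in spotter.place_of(p,n)[:5]:
        if o['confidence']>.3: print(n,np.array(o['pixel']),round(o['confidence'],2),world(p,o['pixel']))
E
python3 c.py w1
```

```text
2.8833 [0.5996 0.251  0.3295] [-2.3686 -2.0624  0.0007] [-0.7249  0.3052  0.3819  1.301  -0.113   1.557  -0.4955]
[[ 0.9906  0.1289  0.0454  0.6114]
 [-0.1367  0.9371  0.3211  0.3335]
 [-0.0012 -0.3243  0.9459  0.4717]
 [ 0.      0.      0.      1.    ]]
sample1 [234.1 389.2] 0.58 [ 0.442  -0.0171  0.0088]
eraser [367.7 230.8] 0.89 [0.6327 0.209  0.1032]
starter [343.   78.4] 0.69 [0.6288 0.3421 0.0579]
first_centre [340.4 124.6] 0.73 [0.6214 0.3005 0.048 ]
deck [337.7  73.6] 0.8 [0.6245 0.3469 0.0583]
start_button_top [145.5 195.1] 0.69 [0.4185 0.2606 0.0545]
```

View pics/w1.png

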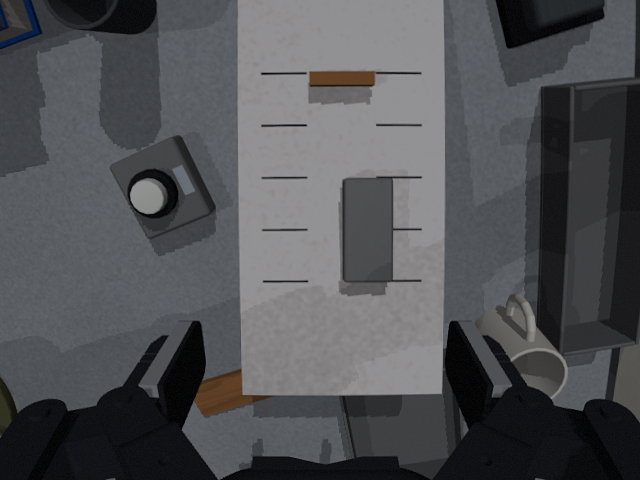

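The wrist view shows the whole deck: marks at rows 73, 125, 178, 230 and 281, starter at (342,78), eraser at (367,230) and button at (150,195). Next I fit the deck frame.

```bash
cat > d.py <<'E'
from plan import *
import pickle,sys,json
t=sys.argv[1];p=pickle.load(open(t+'.pkl','rb'));w=np.load(t+'.npy');f=p['frame'];g=f.astype(float).mean(-1)
m=(w[...,0]>.5)&(w[...,0]<.74)&(w[...,1]>.03)&(w[...,1]<.44)&(f.min(-1)>110)&(np.arange(480)[:,None]<330)
q=w[m];q=q[~np.isnan(q).any(1)]
for _ in range(6):
    A=np.c_[q[:,:2],np.ones(len(q))];co=np.linalg.lstsq(A,q[:,2],rcond=None)[0];e=q[:,2]-A@co;q=q[abs(e)<.003]
n=np.array([-co[0],-co[1],1]);n/=np.linalg.norm(n);print('plane',len(q),co,n,np.degrees(np.arccos(n[2])))
T=np.array(p['extrinsics']);o=T[:3,3]
def ondeck(uv):
    r=T[:3,:3]@pix2ray(p,uv);return o+r*(co[2]+co[:2]@o[:2]-o[2])/(r[2]-co[:2]@r[:2])
pts=[]
for k,(r0) in enumerate([73,125,177,230,281]):
    for c0,c1 in [(268,303),(382,416)]:
        if k in(2,3) and c0>300: c0=398
        rows=[]
        for c in range(c0,c1):
            b=g[r0-6:r0+7,c];wt=np.clip(np.median(b)-20-b,0,None)
            if wt.sum()>5: rows.append((c,r0-6+(wt*np.arange(13)).sum()/wt.sum()))
        if rows:
            rows=np.array(rows);uv=rows.mean(0);pts.append((k,*ondeck(uv)));
            if c0<300 or c0==382: 
                # outer end
                s=g[int(round(uv[1])),:];rng=range(252,275) if c0<300 else range(410,432)
pts=np.array(pts)
# axis: fit x = a + u*s + side
ks=pts[:,0]*.05;X=pts[:,1:]
# upslope dir: horizontal normal to lines via left pts
L=pts[X[:,0]<.62];Rr=pts[X[:,0]>.62]
print(np.c_[pts[:,0],X])
# direction from deck side edges: use gradient and left-right line pairs
u=[]
for k in (0,1,4):
    a=L[L[:,0]==k][0,1:];b=Rr[Rr[:,0]==k][0,1:];u.append((b-a)/np.linalg.norm(b-a))
yd=np.mean(u,0);yd-=n*(yd@n);yd/=np.linalg.norm(yd)
xd=np.cross(yd,n)
if xd[1]>0: xd=-xd
yd=np.cross(n,xd)
gx=-n[2]*0+np.array([co[0],co[1],co[0]**2+co[1]**2]);gx/=np.linalg.norm(gx)
print('xd lines',xd,'xd gradient',gx,'yd',yd)
s=(X@xd);a=np.polyfit(ks,s,1);print('spacing scale',a)
# centre: edges of deck sides (white/grey) at several rows
mid=[]
for r in range(95,330,4):
    row=g[r];l=[c for c in range(225,255) if row[c+2]-row[c-2]>25];rr=[c for c in range(430,460) if row[c-2]-row[c+2]>25]
    if l and rr: A=ondeck((np.mean(l),r));B=ondeck((np.mean(rr),r));mid.append(np.r_[(A+B)/2,np.linalg.norm(B-A)])
mid=np.array(mid);print('width',np.median(mid[:,3]),len(mid));mv=np.median(mid[:,:3]@yd);md=np.polyfit(mid[:,:3]@xd,mid[:,:3]@yd,1);print('mid y',mv,md)
# origin
s0=a[1]; O=xd*s0+yd*mv+n*np.median(q@n);print('O',O)
ms=((f[...,2]>f[...,0]+35)&(np.arange(480)[:,None]<110)&(np.abs(np.arange(640)-342)<60))
ws=w[ms];ws=ws[~np.isnan(ws).any(1)];dd=(ws-O)@np.c_[xd,yd,n];print('starter in deck',np.percentile(dd,[2,50,98],axis=0))
h=(w-O)@n;me=(h>.02)&(h<.036)&(abs((w-O)@xd-.15)<.12)&(abs((w-O)@yd)<.09);q=w[me];dd=(q-O)@np.c_[xd,yd,n];print('eraser',np.median(dd,0),[np.round(v,2) for v in cv2.minAreaRect((dd[:,:2]*1000).astype(np.float32))])
json.dump(dict(O=O.tolist(),xd=xd.tolist(),yd=yd.tolist(),n=n.tolist()),open('deck_%s.json'%t,'w'))
E
python3 d.py w1
```

```text
plane 58390 [-0.0381 -0.2846  0.1585] [0.0366 0.2735 0.9612] 16.018173002224035
[[0.     0.5753 0.3552 0.0355]
 [0.     0.6833 0.3409 0.0355]
 [1.     0.5688 0.3076 0.0493]
 [1.     0.6766 0.2933 0.0493]
 [2.     0.5622 0.2599 0.0631]
 [2.     0.6779 0.2445 0.0631]
 [3.     0.5555 0.2123 0.0769]
 [3.     0.6717 0.1969 0.0769]
 [4.     0.5486 0.1647 0.0907]
 [4.     0.6619 0.1496 0.0907]]
xd lines [-0.1262 -0.9528  0.2759] xd gradient [-0.1274 -0.9527  0.2759] yd [ 0.9913 -0.1314 -0.0003]
spacing scale [ 1.0008 -0.4013]
width 0.19914397789984153 59
mid y 0.5772357230400406 [0.0015 0.5777]
O [0.6285 0.3482 0.0355]
starter in deck [[ 0.0063 -0.028   0.0178]
 [ 0.0116  0.0002  0.0203]
 [ 0.0169  0.0284  0.0224]]
eraser [0.1501 0.0227 0.0279] [array([150.97,  22.96]), array([45.34, 93.56]), np.float64(89.75)]
```

```bash
cat > e.py <<'E'
from plan import *
import pickle,json
p=pickle.load(open('w1.pkl','rb'));D=json.load(open('deck_w1.json'));O=np.array(D['O']);M=np.c_[D['xd'],D['yd'],D['n']]
for d in [(0,0,0),(0,0,.02),(.012,0,.02),(.012,0,0),(.006,0,.02),(.055,0,.0159),(.006,-.03,.02),(.006,.03,.02)]: print(d,proj(p,O+M@np.array(d)),O+M@np.array(d))
g=p['frame']
print(g[64:94,342].tolist())
w=np.load('w1.npy');print(((w[64:94:1,342]-O)@M).round(4))
E
python3 e.py
```

```text
(0, 0, 0) [340.921   72.5486] [0.6285 0.3482 0.0355]
(0, 0, 0.02) [341.6813  65.3911] [0.6292 0.3536 0.0547]
(0.012, 0, 0.02) [341.7546  78.4471] [0.6277 0.3422 0.058 ]
(0.012, 0, 0) [340.9889  84.9967] [0.6269 0.3367 0.0388]
(0.006, 0, 0.02) [341.7183  71.9134] [0.6284 0.3479 0.0564]
(0.055, 0, 0.0159) [341.8261 126.4399] [0.6221 0.3001 0.066 ]
(0.006, -0.03, 0.02) [308.8006  72.0935] [0.5987 0.3519 0.0564]
(0.006, 0.03, 0.02) [374.5937  71.9069] [0.6582 0.344  0.0564]
[[146, 144, 145], [146, 145, 145], [146, 144, 145], [144, 144, 145], [142, 143, 144], [142, 141, 142], [127, 128, 132], [69, 85, 106], [35, 64, 94], [36, 64, 94], [40, 65, 95], [39, 64, 95], [38, 65, 95], [36, 64, 95], [38, 64, 95], [39, 64, 95], [35, 63, 94], [38, 65, 95], [38, 65, 95], [39, 66, 98], [33, 54, 80], [6, 21, 35], [61, 63, 68], [103, 102, 104], [100, 100, 102], [101, 100, 103], [103, 102, 104], [102, 102, 104], [102, 102, 103], [102, 101, 103]]
[[-0.0085  0.0011 -0.0008]
 [-0.0074  0.0011 -0.0003]
 [-0.0065  0.0011 -0.0004]
 [-0.0054  0.0011 -0.0002]
 [-0.0042  0.001   0.0006]
 [-0.0033  0.001   0.0003]
 [-0.0027  0.0011 -0.0007]
 [-0.0017  0.0011 -0.0006]
 [ 0.0069  0.0002  0.0225]
 [ 0.0077  0.0002  0.0222]
 [ 0.0082  0.0002  0.0208]
 [ 0.0089  0.0002  0.0201]
 [ 0.0097  0.0002  0.0198]
 [ 0.0105  0.0003  0.0195]
 [ 0.012   0.0002  0.0212]
 [ 0.0127  0.0002  0.0207]
 [ 0.0135  0.0002  0.0202]
 [ 0.0141  0.0002  0.0192]
 [ 0.0151  0.0002  0.0196]
 [ 0.0163  0.0002  0.0203]
 [ 0.0171  0.0002  0.02  ]
 [ 0.0163  0.0004  0.0142]
 [ 0.0146  0.0008  0.0053]
 [ 0.0139  0.001  -0.0001]
 [ 0.0152  0.0009  0.0009]
 [ 0.0156  0.001  -0.0008]
 [ 0.0169  0.0009  0.0004]
 [ 0.0182  0.0009  0.0015]
 [ 0.0188  0.0009  0.0001]
 [ 0.0196  0.0009 -0.0002]]
```

```bash
cat >> plan.py <<'E'
import json
D=json.load(open('deck_w1.json'));O=np.array(D['O']);M=np.c_[D['xd'],D['yd'],D['n']];n=M[:,2]
def dk(x,y,z): return O+M@np.array([x,y,z])
E
python3 -c "
from plan import *
T=rot(-7.55,-n)
c=plan([(dk(.151,.0229,.10),T),(dk(.151,.0229,.004),T)])
"
```

```text
n=4 [-0.11, 0.25, 1.0, -0.0, -0.085, -0.002]
n=3 [0.007, 0.011, 0.045, -0.0, -0.004, 0.0]
n=5 [-0.001, 0.001, 0.64, -0.0, -0.0, 0.0]
end [0.6323 0.2023 0.081 ] [ 2.2126  1.9394 -0.312 ]
```

>>> {"name": "step_arm", "arguments": {"moves": [[[-0.11,0.25,1,0,-0.085,-0.002],[-0.11,0.25,1,0,-0.085,-0.002],[-0.11,0.25,1,0,-0.085,-0.002],[-0.11,0.25,1,0,-0.085,-0.002],[-0.11,0.25,1,0,-0.085,-0.002],[-0.11,0.25,1,0,-0.085,-0.002]]]}}

```text
time_s: 3.73
eef_pos: [0.6339, 0.2278, 0.1788]
orientation: [2.222, 1.943, -0.305]
ft_force: [-1.0, -0.5, 1.3]
finger_gap: 0.0853
gripper_force: 0.0
```

>>> {"name": "step_arm", "arguments": {"moves": [[[0.007,0.011,0.045,0,-0.004,0],[0.007,0.011,0.045,0,-0.004,0],[0.007,0.011,0.3,0,-0.004,0],[0.007,0.011,0.5,0,-0.004,0],[0.007,0.011,0.685,0,-0.004,0],[0.007,0.011,0.685,0,-0.004,0],[0.007,0.011,0.685,0,-0.004,0]]]}}

```text
time_s: 4.32
eef_pos: [0.633, 0.2024, 0.0818]
orientation: [2.215, 1.937, -0.312]
ft_force: [0.2, 0.7, 0.5]
finger_gap: 0.0855
gripper_force: 0.0
```

>>> {"name": "step_arm", "arguments": {"moves": [[[0,0,0,0,0,0],[0,0,0,0,0,0],[0,0,0,0,0,0],[0,0,0,0,0,0],[0,0,0,0,0,0],[0,0,0,0,0,0],[0,0,0,0,0,0],[0,0,0,0,0,0]]], "jaw": -1, "squeeze": 40}}

```text
time_s: 4.98
eef_pos: [0.6341, 0.2037, 0.0829]
orientation: [2.214, 1.938, -0.307]
ft_force: [-0.0, 1.3, 6.1]
finger_gap: 0.0442
gripper_force: 43.3
```

```bash
python3 -c "
from plan import *
P=np.array(readout.get_state()['eef_pos']);print((P-O)@M)
T=rot(-7.55,-n)
c=plan([(P+n*.1,T),([.60,.05,.25],rot(-8)),([.657,-.092,.20],rot(-4)),([.657,-.092,.016],rot(0))])
"
```

```text
[0.15   0.0246 0.0062]
n=5 [0.002, 0.001, -0.667, 0.001, -0.001, -0.0]
n=4 [-1.0, -0.068, -0.087, -0.0, 0.068, 0.002]
n=4 [-0.3, -0.019, -0.093, 0.0, 0.021, -0.0]
n=6 [-0.884, 0.508, 0.334, 0.0, 0.0, -0.022]
n=4 [0.0, -0.0, 1.0, -0.0, 0.0, -0.018]
n=3 [0.0, -0.0, 0.227, -0.0, 0.0, -0.004]
end [ 0.657  -0.0921  0.0159] [ 2.2228  2.2195 -0.0008]
```

>>> {"name": "step_arm", "arguments": {"moves": [[[0,0,-0.3,0,0,0],[0,0,-0.667,0,0,0],[0,0,-0.667,0,0,0],[0,0,-0.667,0,0,0],[0,0,-0.667,0,0,0]]]}}

```text
time_s: 5.4
eef_pos: [0.6372, 0.2304, 0.1781]
orientation: [2.214, 1.937, -0.308]
ft_force: [0.5, 0.5, -1.7]
finger_gap: 0.0441
gripper_force: 42.5
```

>>> {"name": "step_arm", "arguments": {"moves": [[[-1,-0.068,-0.087,0,0.068,0.002],[-1,-0.068,-0.087,0,0.068,0.002],[-1,-0.068,-0.087,0,0.068,0.002],[-1,-0.068,-0.087,0,0.068,0.002],[-1,-0.068,-0.087,0,0.068,0.002]]]}}

```text
time_s: 5.82
eef_pos: [0.6076, 0.0813, 0.2322]
orientation: [2.349, 2.014, -0.079]
ft_force: [1.1, 0.2, -0.0]
finger_gap: 0.0442
gripper_force: 42.4
```

>>> {"name": "step_arm", "arguments": {"moves": [[[-0.3,-0.019,-0.093,0,0.021,0],[-0.3,-0.019,-0.093,0,0.021,0],[-0.3,-0.019,-0.093,0,0.021,0],[-0.3,-0.019,-0.093,0,0.021,0]]]}}

```text
time_s: 6.15
eef_pos: [0.5981, 0.048, 0.2462]
orientation: [-2.372, -2.058, 0.002]
ft_force: [0.5, 0.1, -0.7]
finger_gap: 0.0438
gripper_force: 42.4
```

>>> {"name": "step_arm", "arguments": {"moves": [[[-0.884,0.508,0.334,0,0,-0.022],[-0.884,0.508,0.334,0,0,-0.022],[-0.884,0.508,0.334,0,0,-0.022],[-0.884,0.508,0.334,0,0,-0.022],[-0.884,0.508,0.334,0,0,-0.022],[-0.884,0.508,0.334,0,0,-0.022],[-0.884,0.508,0.334,0,0,-0.022]]]}}

```text
time_s: 6.73
eef_pos: [0.6557, -0.0908, 0.1956]
orientation: [-2.294, -2.142, 0.002]
ft_force: [-0.6, 0.3, -0.8]
finger_gap: 0.0441
gripper_force: 42.4
```

```bash
python3 -c "
from plan import *
p=vision.grab_frame('top');cv2.imwrite('pics/top1.png',p['frame'][180:350,180:490].repeat(2,0).repeat(2,1))
for o in spotter.place_of(p,'eraser')+spotter.place_of(p,'tray'): print(o,world(p,o['pixel']))
w=cloud(p);m=(w[...,2]>.025)&(w[...,2]<.06)&(abs(w[...,0]-.657)<.12)&(abs(w[...,1]+.092)<.14);q=w[m];print('tray',[np.round(v,1) for v in cv2.minAreaRect((q[:,:2]*1000).astype(np.float32))])
P=np.array(readout.get_state()['eef_pos']);print(readout.get_state()['finger_gap'])
c=plan([([.657,-.092,.018],rot(0))])
"
```

```text
{'pixel': [417.7, 302.6], 'confidence': 0.55} [ 0.4439 -0.2674  0.0151]
{'pixel': [367.2, 224.6], 'confidence': 0.53} [ 0.6035 -0.0457  0.5982]
{'pixel': [360.2, 233.6], 'confidence': 0.7} [ 0.5875 -0.0336  0.591 ]
tray [array([681.3, -39.3]), array([209.7, 121.9]), np.float64(14.1)]
0.044112199641899934
n=4 [-0.01, 0.005, 1.0, 0.0, -0.0, -0.018]
n=3 [-0.002, 0.001, 0.196, 0.0, -0.0, -0.003]
end [ 0.657  -0.092   0.0181] [-2.2219 -2.22   -0.0017]
```

View pics/top1.png

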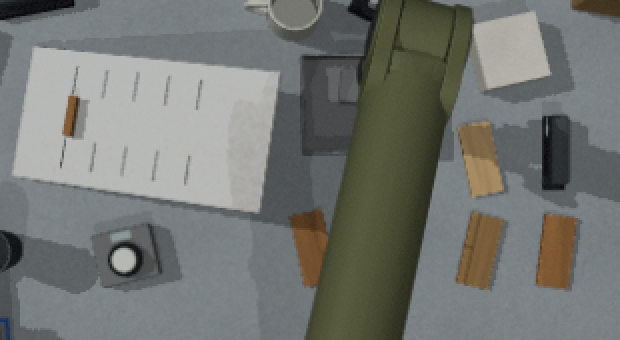

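The eraser is held over the tray, seen at crop (345,85) beside the arm. The deck is clear.

>>> {"name": "step_arm", "arguments": {"moves": [[[-0.01,0.005,0.3,0,0,-0.018],[-0.01,0.005,0.6,0,0,-0.018],[-0.01,0.005,1,0,0,-0.018],[-0.01,0.005,1,0,0,-0.018],[-0.01,0.005,1,0,0,-0.018]]]}}

```text
time_s: 7.3
eef_pos: [0.6518, -0.0918, 0.0411]
orientation: [-2.228, -2.202, 0.01]
ft_force: [-1.2, 0.1, -1.6]
finger_gap: 0.0445
gripper_force: 42.3
```

>>> {"name": "step_arm", "arguments": {"moves": [[[0,0,0.1,0,0,0],[0,0,0.19,0,0,0],[0,0,0.19,0,0,0],[0,0,0.19,0,0,0]]]}}

```text
time_s: 7.63
eef_pos: [0.6571, -0.0947, 0.0197]
orientation: [2.236, 2.206, 0.001]
ft_force: [0.5, -0.2, -0.9]
finger_gap: 0.0446
gripper_force: 42.4
```

>>> {"name": "step_arm", "arguments": {"moves": [[[0,0,0,0,0,0],[0,0,0,0,0,0],[0,0,0,0,0,0],[0,0,0,0,0,0],[0,0,0,0,0,0],[0,0,0,0,0,0]]], "jaw": 0.5}}

```text
time_s: 8.13
eef_pos: [0.6568, -0.0949, 0.0194]
orientation: [2.237, 2.205, 0.001]
ft_force: [-0.4, 0.3, -0.4]
finger_gap: 0.0641
gripper_force: 0.0
```

>>> {"name": "step_arm", "arguments": {"moves": [[[0,0,-0.3,0,0,0],[0,0,-1,0,0,0],[0,0,-1,0,0,0],[0,0,-1,0,0,0],[0,0,-1,0,0,0],[0,0,-1,0,0,0]]]}}

```text
time_s: 8.63
eef_pos: [0.6578, -0.0952, 0.1714]
orientation: [2.235, 2.203, 0.005]
ft_force: [-0.3, 0.7, 0.1]
finger_gap: 0.0644
gripper_force: 0.0
```

```bash
python3 -c "
from plan import *
P=np.array(readout.get_state()['eef_pos'])
c=plan([([.54,-.20,.30],rot(-45))])
"
```

```text
n=9 [-0.71, -0.771, -0.861, 0.001, -0.001, 0.245]
end [ 0.54 -0.2   0.3 ] [ 2.9     1.2037 -0.0001]
```

```bash
python3 -c "
from plan import *
c=plan([([.50,-.25,.37],rot(0))])
"
```

```text
n=6 [-0.788, -0.776, -1.0, 0.001, -0.0, -0.003]
n=4 [-0.256, -0.258, -0.328, 0.0, -0.0, -0.002]
end [ 0.5001 -0.25    0.37  ] [2.2191 2.2224 0.0018]
```

>>> {"name": "step_arm", "arguments": {"moves": [[[-0.788,-0.776,-1,0,0,-0.003],[-0.788,-0.776,-1,0,0,-0.003],[-0.788,-0.776,-1,0,0,-0.003],[-0.788,-0.776,-1,0,0,-0.003],[-0.788,-0.776,-1,0,0,-0.003],[-0.788,-0.776,-1,0,0,-0.003]]], "jaw": 1}}

```text
time_s: 9.13
eef_pos: [0.5357, -0.2166, 0.322]
orientation: [2.231, 2.207, 0.001]
ft_force: [-0.4, -1.3, 0.9]
finger_gap: 0.0857
gripper_force: 0.0
```

>>> {"name": "step_arm", "arguments": {"moves": [[[-0.256,-0.258,-0.328,0,0,-0.002],[-0.256,-0.258,-0.328,0,0,-0.002],[-0.256,-0.258,-0.328,0,0,-0.002],[-0.256,-0.258,-0.328,0,0,-0.002],[-0.256,-0.258,-0.328,0,0,-0.002]]]}}

```text
time_s: 9.55
eef_pos: [0.5, -0.2482, 0.3662]
orientation: [-2.216, -2.223, 0.0]
ft_force: [-0.0, 0.5, -0.4]
finger_gap: 0.0854
gripper_force: 0.0
```

```bash
cat > f.py <<'E'
from plan import *
import sys,pickle
cam,t=sys.argv[1:3];s=readout.get_state();print(s['time_s'],s['eef_pos'],s['joint_positions'])
p=vision.grab_frame(cam);f=p['frame'];cv2.imwrite(f'pics/{t}.png',f);pickle.dump(p,open(t+'.pkl','wb'))
w=cloud(p);np.save(t+'.npy',w);fi=f.astype(int);z=w[...,2]
for o in spotter.place_of(p,'sample1'):
    if o['confidence']>.3: print('net',o['pixel'],o['confidence'],world(p,o['pixel']))
brown=(fi[...,2]-fi[...,0]>.25*fi[...,2])&(fi[...,2]>50)
m=(brown&(w[...,0]>.3)&(w[...,0]<.75)&(w[...,1]<.06)&(w[...,1]>-.6)&(z<.03)).astype(np.uint8)
k,l,st,c=cv2.connectedComponentsWithStats(m)
for i in range(1,k):
    if st[i,4]<150: continue
    zz=np.nanmedian(z[l==i])
    v,u=np.where(l==i);q=np.array([onplane(p,(a,b),.0105)[:2] for a,b in zip(u,v)])
    r=cv2.minAreaRect((q*1000).astype(np.float32));b=cv2.boxPoints(r);e=b[1]-b[0];e2=b[2]-b[1]
    L=e if np.linalg.norm(e)>np.linalg.norm(e2) else e2
    a=np.degrees(np.arctan2(L[1],L[0]))%180
    print('px',c[i].round(),st[i,4],'ctr',np.round(r[0],1),'size',np.round(r[1],1),'long angle %.1f'%a,'z %.4f'%zz)
E
python3 f.py wrist w2; python3 f.py top t2 
```

```text
9.55 [ 0.5    -0.2482  0.3662] [-0.1494  0.0973  0.6184  1.471  -0.0569  1.5937  0.4686]
net [388.6, 188.1] 0.89 [ 0.5747 -0.274   0.0102]
net [271.5, 189.1] 0.6 [ 0.4366 -0.2758  0.0104]
px [271. 186.] 3891 ctr [ 436.1 -273.1] size [ 51.  109.1] long angle 167.0 z 0.0097
px [390. 188.] 3905 ctr [ 575.8 -273.8] size [109.4  51.2] long angle 11.5 z 0.0097
px [274. 278.] 3236 ctr [ 436.1 -391. ] size [ 52.6 109. ] long angle 172.7 z 0.0095
9.65 [ 0.5002 -0.2476  0.3659] [-0.1501  0.098   0.6179  1.471  -0.0565  1.594   0.4687]
net [417.0, 304.2] 0.93 [ 0.4389 -0.2663  0.0103]
net [422.8, 255.2] 0.83 [ 0.5884 -0.2854  0.0048]
net [334.6, 303.7] 0.67 [ 0.4378 -0.0159  0.0128]
net [458.6, 305.5] 0.46 [ 0.4617 -0.1804  0.7117]
px [420. 259.] 586 ctr [ 576.2 -274.5] size [109.8  50.6] long angle 11.4 z 0.0105
px [336. 304.] 606 ctr [437.8 -20.6] size [110.1  49.8] long angle 12.8 z 0.0108
px [419. 305.] 591 ctr [ 436.4 -273.4] size [ 50.7 109. ] long angle 167.0 z 0.0107
```

View pics/w2.png

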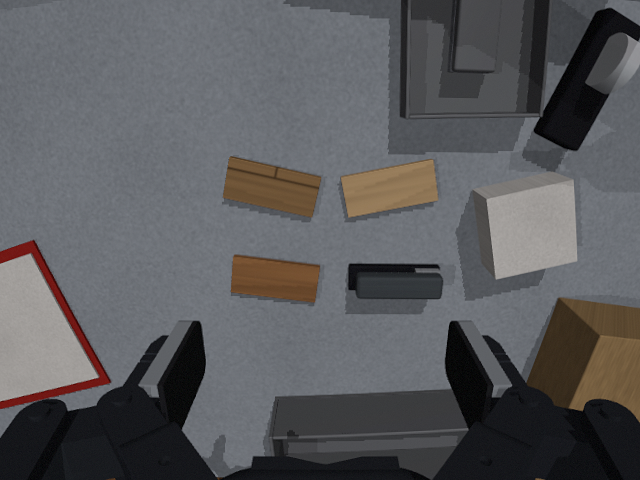

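Four samples are accounted for, and the eraser is in the tray at (475,35). I'll pick sample B at (576,-274) mm first.

```bash
python3 -c "
from plan import *
c=plan([([.576,-.274,.12],rot(-78.5)),([.576,-.274,.006],rot(-78.5))])
"
```

```text
n=7 [-0.107, 0.31, 1.0, -0.001, 0.0, 0.266]
n=7 [0.101, 0.183, 0.642, 0.0, 0.0, 0.171]
n=5 [-0.0, -0.0, 0.76, 0.0, -0.0, 0.0]
end [ 0.576  -0.2741  0.006 ] [3.1251 0.3164 0.0002]
```

>>> {"name": "step_arm", "arguments": {"moves": [[[-0.107,0.31,1,0,0,0.266],[-0.107,0.31,1,0,0,0.266],[-0.107,0.31,1,0,0,0.266],[-0.107,0.31,1,0,0,0.266],[-0.107,0.31,1,0,0,0.266],[-0.107,0.31,1,0,0,0.266],[-0.107,0.31,1,0,0,0.266],[-0.107,0.31,1,0,0,0.266]]], "jaw": 0.5}}

```text
time_s: 10.42
eef_pos: [0.5462, -0.2647, 0.2168]
orientation: [-2.931, -1.13, 0.003]
ft_force: [0.2, 0.5, -0.3]
finger_gap: 0.0636
gripper_force: 0.0
```

>>> {"name": "step_arm", "arguments": {"moves": [[[0.101,0.183,0.642,0,0,0.171],[0.101,0.183,0.642,0,0,0.171],[0.101,0.183,0.642,0,0,0.171],[0.101,0.183,0.642,0,0,0.171],[0.101,0.183,0.642,0,0,0.171],[0.101,0.183,0.642,0,0,0.171],[0.101,0.183,0.642,0,0,0.171],[0.101,0.183,0.642,0,0,0.171]]]}}

```text
time_s: 11.08
eef_pos: [0.5761, -0.2755, 0.122]
orientation: [-3.125, -0.317, -0.001]
ft_force: [0.7, 0.2, 0.1]
finger_gap: 0.0642
gripper_force: 0.0
```

```bash
python3 -c "
from plan import *
c=plan([([.576,-.274,.006],rot(-78.5))])
"
```

```text
n=5 [0.001, -0.01, 0.774, -0.0, -0.0, 0.0]
end [ 0.576  -0.274   0.0059] [-3.1255 -0.3171 -0.001 ]
```

>>> {"name": "step_arm", "arguments": {"moves": [[[0,-0.01,0.3,0,0,0],[0,-0.01,0.6,0,0,0],[0,-0.01,0.76,0,0,0],[0,-0.01,0.76,0,0,0],[0,-0.01,0.76,0,0,0],[0,-0.01,0.76,0,0,0]]]}}

```text
time_s: 11.58
eef_pos: [0.5769, -0.2753, 0.0102]
orientation: [3.124, 0.313, 0.005]
ft_force: [0.6, -0.4, 0.2]
finger_gap: 0.0643
gripper_force: 0.0
```

>>> {"name": "step_arm", "arguments": {"moves": [[[0,0,0,0,0,0],[0,0,0,0,0,0],[0,0,0,0,0,0],[0,0,0,0,0,0],[0,0,0,0,0,0],[0,0,0,0,0,0]]], "jaw": -1, "squeeze": 40}}

```text
time_s: 12.08
eef_pos: [0.5773, -0.2747, 0.0102]
orientation: [3.125, 0.313, 0.006]
ft_force: [-0.0, 0.7, 6.1]
finger_gap: 0.0002
gripper_force: 3.2
```

```bash
python3 f.py wrist w3
```

```text
12.0833 [ 0.5773 -0.2747  0.0102] [-0.1344  0.5749  0.6956  1.7198 -0.4286  1.0001 -0.6535]
px [324. 255.] 21181 ctr [ 593.  -271.8] size [79.5 49.3] long angle 11.5 z 0.0096
px [324. 427.] 245 ctr [ 529.  -284.8] size [10.3  5.5] long angle 11.5 z 0.0096
```

View pics/w3.png

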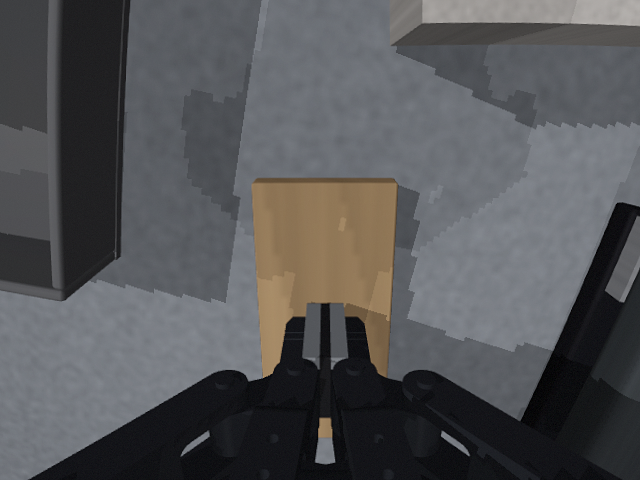

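The fingers closed above the sample because the tips sit back when the jaw is open. I'll raise, open and go down about 10 mm lower.

>>> {"name": "step_arm", "arguments": {"moves": [[[0,0,-0.15,0,0,0],[0,0,-0.15,0,0,0]]]}}

```text
time_s: 12.35
eef_pos: [0.5778, -0.2757, 0.0343]
orientation: [3.123, 0.312, 0.009]
ft_force: [1.0, -0.2, 1.3]
finger_gap: -0.0001
gripper_force: 0.0
```

>>> {"name": "step_arm", "arguments": {"moves": [[[0,0,0,0,0,0],[0,0,0,0,0,0],[0,0,0,0,0,0],[0,0,0,0,0,0],[0,0,0,0,0,0],[0,0,0,0,0,0],[0,0,0,0,0,0],[0,0,0,0,0,0]]], "jaw": 0.55}}

```text
time_s: 13.02
eef_pos: [0.5755, -0.2743, 0.0303]
orientation: [-3.126, -0.313, -0.0]
ft_force: [-0.2, 0.5, -0.1]
finger_gap: 0.0662
gripper_force: 0.0
```

>>> {"name": "step_arm", "arguments": {"moves": [[[0,0,0.1,0,0,0],[0,0,0.2,0,0,0],[0,0,0.215,0,0,0],[0,0,0.215,0,0,0],[0,0,0.215,0,0,0]]]}}

```text
time_s: 13.43
eef_pos: [0.5751, -0.2743, -0.0026]
orientation: [-3.126, -0.312, 0.002]
ft_force: [0.3, -0.2, -0.6]
finger_gap: 0.0661
gripper_force: 0.0
```

>>> {"name": "step_arm", "arguments": {"moves": [[[0,0,-0.015,0,0,0],[0,0,-0.015,0,0,0],[0,0,-0.015,0,0,0]]]}}

```text
time_s: 13.68
eef_pos: [0.5761, -0.2747, 0.0012]
orientation: [3.125, 0.313, 0.003]
ft_force: [-0.5, 0.8, -0.5]
finger_gap: 0.0659
gripper_force: 0.0
```

>>> {"name": "step_arm", "arguments": {"moves": [[[0,0,0,0,0,0],[0,0,0,0,0,0],[0,0,0,0,0,0],[0,0,0,0,0,0],[0,0,0,0,0,0],[0,0,0,0,0,0]]], "jaw": -1, "squeeze": 50}}

```text
time_s: 14.18
eef_pos: [0.5762, -0.2747, 0.0013]
orientation: [3.125, 0.313, 0.003]
ft_force: [-1.0, 0.4, 5.4]
finger_gap: 0.0482
gripper_force: 52.1
```

>>> {"name": "step_arm", "arguments": {"moves": [[[0,0,-0.2,0,0,0],[0,0,-0.5,0,0,0],[0,0,-1,0,0,0],[0,0,-1,0,0,0],[0,0,-1,0,0,0],[0,0,-1,0,0,0]]]}}

```text
time_s: 14.68
eef_pos: [0.5768, -0.275, 0.1527]
orientation: [3.125, 0.313, 0.007]
ft_force: [-0.8, 1.2, -0.7]
finger_gap: 0.048
gripper_force: 52.0
```

```bash
python3 f.py wrist w4; python3 -c "
from plan import *
c=plan([([.48,-.10,.25],rot(-45)),([.50,.13,.25],rot(-10)),([.622,.30,.22],rot(-7.55))])
"
```

```text
14.6833 [ 0.5768 -0.275   0.1527] [-0.2009  0.4206  0.7798  1.6093 -0.3107  1.2351 -0.7339]
net [323.4, 329.5] 0.56 [ 0.5789 -0.2744  0.1601]
px [  8. 350.] 1147 ctr [426.4 -49.1] size [23.6 83.6] long angle 175.2 z 0.0096
px [466. 361.] 756 ctr [ 486.9 -406.4] size [45.6 21.1] long angle 54.9 z 0.0096
px [255. 408.] 526 ctr [ 412.7 -248.6] size [60.  15.9] long angle 8.2 z 0.0096
px [396. 429.] 746 ctr [ 410.8 -371.8] size [58.6 17.3] long angle 11.3 z 0.0096
n=5 [-0.31, -1.0, -0.532, -0.0, 0.0, -0.148]
n=4 [0.044, -0.269, -0.138, -0.001, 0.0, -0.038]
n=5 [1.0, -0.842, -0.002, 0.0, 0.0, -0.165]
n=3 [0.228, -0.042, -0.0, 0.0, 0.0, -0.03]
n=5 [1.0, 0.481, 0.158, 0.0, 0.0, -0.011]
n=4 [0.253, 0.133, 0.041, 0.0, 0.0, -0.002]
end [0.622 0.3   0.22 ] [ 2.3634  2.0678 -0.0005]
```

View pics/w4.png

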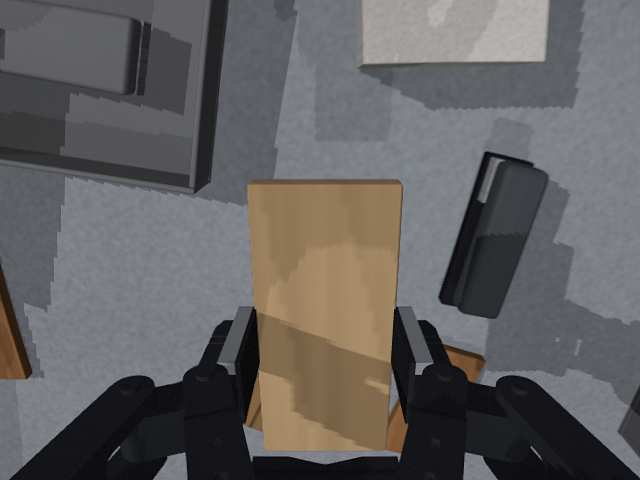

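The sample is held centred, between columns 250 and 400 with its end at row 180. Next I measure its pose in the tool while moving to the deck.

```bash
cat > g.py <<'E'
from plan import *
import pickle,sys
# pose of held sample in tool frame from wrist picture
def held(t):
    s=readout.get_state();P=np.array(s['eef_pos']);Q=R.from_rotvec(s['orientation']).as_matrix()
    p=vision.grab_frame('wrist');cv2.imwrite(f'pics/{t}.png',p['frame']);w=(cloud(p)-P)@Q;f=p['frame'].astype(int)
    m=(f[...,2]-f[...,0]>.2*f[...,2])&(abs(w[...,2])<.03)&(abs(w[...,1])<.04)&(abs(w[...,0])<.08)
    k,l,st,c=cv2.connectedComponentsWithStats(m.astype(np.uint8));i=1+np.argmax(st[1:,4]);q=w[l==i]
    A=np.c_[q[:,:2],np.ones(len(q))];co=np.linalg.lstsq(A,q[:,2],rcond=None)[0]
    e=abs(q[:,2]-A@co)<.002;q=q[e]
    co=np.linalg.lstsq(A[e],q[:,2],rcond=None)[0]
    ed=q[q[:,0]>.02];xs=np.arange(.02,.05,.005);cy=[]
    for x in xs:
        b=ed[abs(ed[:,0]-x)<.0025,1]
        if len(b)>10: cy.append((x,(b.min()+b.max())/2,b.max()-b.min()))
    cy=np.array(cy);yl=np.polyfit(cy[:,0],cy[:,1],1)
    front=np.percentile(q[abs(q[:,1])<.015,0],99.5)
    print('top plane z=%.4f pitch %.2f deg roll %.2f'%(co[2],np.degrees(co[0]),np.degrees(co[1])),'front x %.4f'%front,'y centre %.4f slope %.2f deg'%(yl[1],np.degrees(yl[0])),'width',np.median(cy[:,2]),len(q))
    print(s['finger_gap'],P)
    return co,front,yl
if __name__=='__main__': held(sys.argv[1])
E
python3 g.py h1
```

```text
top plane z=-0.0082 pitch 0.13 deg roll 0.03 front x 0.0551 y centre 0.0003 slope 0.08 deg width 0.049826039099593974 36998
0.047940809816045954 [ 0.5749 -0.2735  0.1491]
```

>>> {"name": "step_arm", "arguments": {"moves": [[[-0.31,-1,-0.532,0,0,-0.148],[-0.31,-1,-0.532,0,0,-0.148],[-0.31,-1,-0.532,0,0,-0.148],[-0.31,-1,-0.532,0,0,-0.148],[-0.31,-1,-0.532,0,0,-0.148],[-0.31,-1,-0.532,0,0,-0.148]]]}}

```text
time_s: 15.33
eef_pos: [0.5, -0.1331, 0.2303]
orientation: [-2.965, -1.031, -0.003]
ft_force: [0.6, 0.2, -0.8]
finger_gap: 0.0485
gripper_force: 52.1
```

>>> {"name": "step_arm", "arguments": {"moves": [[[0.044,-0.269,-0.138,0,0,-0.038],[0.044,-0.269,-0.138,0,0,-0.038],[0.044,-0.269,-0.138,0,0,-0.038]]]}}

```text
time_s: 15.58
eef_pos: [0.4806, -0.0998, 0.2502]
orientation: [-2.902, -1.201, 0.0]
ft_force: [0.3, -0.8, -0.3]
finger_gap: 0.048
gripper_force: 52.1
```

>>> {"name": "step_arm", "arguments": {"moves": [[[1,-0.842,0,0,0,-0.165],[1,-0.842,0,0,0,-0.165],[1,-0.842,0,0,0,-0.165],[1,-0.842,0,0,0,-0.165],[1,-0.842,0,0,0,-0.165],[1,-0.842,0,0,0,-0.165]]]}}

```text
time_s: 16.08
eef_pos: [0.4976, 0.1011, 0.2484]
orientation: [-2.49, -1.913, 0.003]
ft_force: [1.0, 0.9, -0.2]
finger_gap: 0.0484
gripper_force: 35.3
```

>>> {"name": "step_arm", "arguments": {"moves": [[[0.228,-0.042,0,0,0,-0.03],[0.228,-0.042,0,0,0,-0.03],[0.228,-0.042,0,0,0,-0.03]]]}}

```text
time_s: 16.33
eef_pos: [0.5011, 0.1292, 0.2487]
orientation: [2.407, 2.018, -0.005]
ft_force: [-0.5, -0.6, 0.0]
finger_gap: 0.048
gripper_force: 55.2
```

>>> {"name": "step_arm", "arguments": {"moves": [[[1,0.481,0.158,0,0,-0.011],[1,0.481,0.158,0,0,-0.011],[1,0.481,0.158,0,0,-0.011],[1,0.481,0.158,0,0,-0.011],[1,0.481,0.158,0,0,-0.011],[1,0.481,0.158,0,0,-0.011]]]}}

```text
time_s: 16.83
eef_pos: [0.5984, 0.2642, 0.2228]
orientation: [2.371, 2.059, -0.01]
ft_force: [-0.3, -1.7, -0.3]
finger_gap: 0.0483
gripper_force: 55.2
```

>>> {"name": "step_arm", "arguments": {"moves": [[[0.253,0.133,0.041,0,0,-0.002],[0.253,0.133,0.041,0,0,-0.002],[0.253,0.133,0.041,0,0,-0.002],[0.253,0.133,0.041,0,0,-0.002]]]}}

```text
time_s: 17.17
eef_pos: [0.6235, 0.2961, 0.221]
orientation: [2.367, 2.063, -0.002]
ft_force: [0.3, -1.3, -0.6]
finger_gap: 0.0482
gripper_force: 55.2
```

```bash
python3 g.py h2
```

```text
top plane z=-0.0082 pitch 0.13 deg roll 0.05 front x 0.0549 y centre 0.0003 slope -0.12 deg width 0.04980809063521286 36973
0.048196033739780486 [0.6235 0.2961 0.221 ]
```

```bash
cat > pl.py <<'E'
from plan import *
import sys
k=int(sys.argv[1]);ups=[float(v) for v in sys.argv[2].split(',')];off=np.array([float(v) for v in sys.argv[3].split(',')])/1000  # sample centre in tool frame, mm
a=np.radians(11.5);m=M[:,2]*np.cos(a)+M[:,0]*np.sin(a);Q=rot(-7.55,-m)
s=readout.get_state();P=np.array(s['eef_pos']);Qc=R.from_rotvec(s['orientation']).as_matrix()
print('time',s['time_s'],'sample centre now in deck mm',((P+Qc@off-O)@M)*1000,'turn err deg',np.degrees(R.from_matrix(Qc.T@Q).as_rotvec()))
plan([(dk(.055+.05*k,0,.0159)+m*u/1000-Q@off,Q) for u in ups])
E
python3 pl.py 0 40 0,0,-3.2
```

```text
time 17.2167 sample centre now in deck mm [102.609    1.9633 167.7752] turn err deg [ 0.0938 -4.4642 -0.3326]
n=5 [0.046, -0.015, 0.795, 0.001, -0.025, -0.002]
end [0.6225 0.303  0.1026] [ 2.323   2.0364 -0.0942]
```

>>> {"name": "step_arm", "arguments": {"moves": [[[0.046,-0.015,0.795,0,-0.025,-0.002],[0.046,-0.015,0.795,0,-0.025,-0.002],[0.046,-0.015,0.795,0,-0.025,-0.002],[0.046,-0.015,0.795,0,-0.025,-0.002],[0.046,-0.015,0.795,0,-0.025,-0.002],[0.046,-0.015,0.795,0,-0.025,-0.002],[0.046,-0.015,0.795,0,-0.025,-0.002]]]}}

```text
time_s: 17.8
eef_pos: [0.6241, 0.3061, 0.1064]
orientation: [2.319, 2.038, -0.081]
ft_force: [0.8, 0.6, -0.1]
finger_gap: 0.0478
gripper_force: 55.2
```

```bash
python3 pl.py 0 10 0,0,-3.2
```

```text
time 17.8 sample centre now in deck mm [60.8371  1.116  59.6187] turn err deg [ 0.3491 -0.2358  0.1404]
n=3 [-0.021, -0.009, 0.227, 0.002, -0.001, 0.001]
end [0.6222 0.3006 0.0727] [ 2.3243  2.0351 -0.091 ]
```

>>> {"name": "step_arm", "arguments": {"moves": [[[-0.021,-0.009,0.227,0.002,-0.001,0.001],[-0.021,-0.009,0.227,0.002,-0.001,0.001],[-0.021,-0.009,0.227,0.002,-0.001,0.001],[-0.021,-0.009,0.227,0.002,-0.001,0.001],[-0.021,-0.009,0.227,0.002,-0.001,0.001]]]}}

```text
time_s: 18.22
eef_pos: [0.6206, 0.3016, 0.0705]
orientation: [2.323, 2.038, -0.096]
ft_force: [0.4, -0.5, -0.8]
finger_gap: 0.0478
gripper_force: 55.2
```

```bash
python3 pl.py 0 1.5 0,0,-3.2
```

```text
time 18.2167 sample centre now in deck mm [55.6835 -1.6297 23.7924] turn err deg [-0.1641  0.036   0.0753]
n=3 [-0.006, 0.011, 0.042, -0.001, 0.0, 0.0]
end [0.6221 0.3    0.0643] [ 2.3212  2.0365 -0.0925]
```

>>> {"name": "step_arm", "arguments": {"moves": [[[-0.006,0.008,0.02,0,0,0],[-0.006,0.008,0.042,0,0,0],[-0.006,0.008,0.042,0,0,0],[-0.006,0.008,0.042,0,0,0]]]}}

```text
time_s: 18.55
eef_pos: [0.6214, 0.2996, 0.0631]
orientation: [2.323, 2.037, -0.097]
ft_force: [1.3, 0.8, 4.6]
finger_gap: 0.048
gripper_force: 55.7
```

```bash
python3 pl.py 0 1 0,0,-3.2; python3 g.py h3
```

```text
time 18.55 sample centre now in deck mm [55.4477 -0.5828 16.1299] turn err deg [-0.1941  0.0874  0.0637]
n=3 [0.003, 0.004, -0.005, -0.001, 0.0, 0.0]
end [0.6221 0.3    0.0638] [ 2.3212  2.0361 -0.094 ]
top plane z=-0.0082 pitch -0.39 deg roll 0.04 front x 0.0549 y centre 0.0003 slope -0.25 deg width 0.04988627094786305 36644
0.04799591176404254 [0.6214 0.2996 0.0631]
```

View pics/h3.png

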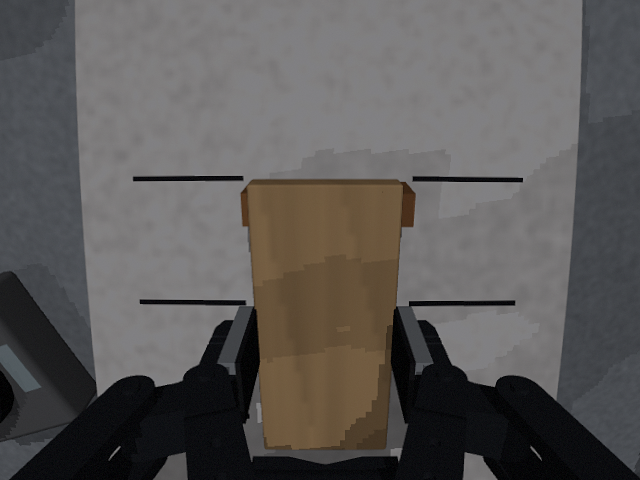

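The lower end lies on mark 0 (row 180) and is centred at column 325, in contact with 5 N. Release.

>>> {"name": "step_arm", "arguments": {"moves": [[[0,0,0,0,0,0],[0,0,0,0,0,0],[0,0,0,0,0,0],[0,0,0,0,0,0],[0,0,0,0,0,0]]], "jaw": 0.55}}

```text
time_s: 19.02
eef_pos: [0.62, 0.2992, 0.0615]
orientation: [2.323, 2.038, -0.102]
ft_force: [1.0, -0.9, -0.9]
finger_gap: 0.0662
gripper_force: 0.0
```

>>> {"name": "step_arm", "arguments": {"moves": [[[0,0,-0.2,0,0,0],[0,0,-0.5,0,0,0],[0,0,-1,0,0,0],[0,0,-1,0,0,0],[0,0,-1,0,0,0],[0,0,-1,0,0,0]]]}}

```text
time_s: 19.52
eef_pos: [0.6243, 0.3121, 0.2148]
orientation: [2.323, 2.038, -0.092]
ft_force: [0.3, -0.5, -1.0]
finger_gap: 0.0663
gripper_force: 0.0
```

```bash
cat > chk.py <<'E'
from plan import *
import sys
# poses of samples on the deck, from clouds: brown mask, in deck coordinates
p=vision.grab_frame(sys.argv[1]);cv2.imwrite(f'pics/{sys.argv[2]}.png',p['frame']);w=(cloud(p)-O)@M;f=p['frame'].astype(int)
m=(f[...,2]-f[...,0]>.2*f[...,2])&(abs(w[...,1])<.09)&(w[...,0]>-.06)&(w[...,0]<.32)&(w[...,2]>.004)&(w[...,2]<.06)
q=w[m];print(len(q))
for x in np.arange(-.01,.33,.01):
    b=q[abs(q[:,0]-x)<.004]
    if len(b)>20: print('x %.0f  y %.1f..%.1f mid %.1f  z %.1f'%(x*1e3,*np.percentile(b[:,1],[1,99])*1e3,np.percentile(b[:,1],[1,99]).mean()*1e3,np.median(b[:,2])*1e3))
print('x range',np.percentile(q[abs(q[:,1])<.02,0],[.3,99.7])*1e3)
E
python3 chk.py wrist k1; python3 f.py top t3;python3 -c "
from plan import *
c=plan([([.48,.05,.25],rot(-45)),([.45,-.02,.13],rot(-77.2))])
"
```

```text
11044
x 0  y -27.7..27.9 mid 0.1  z 31.7
x 10  y -28.7..29.1 mid 0.2  z 30.7
x 20  y -27.5..26.0 mid -0.7  z 28.8
x 30  y -25.5..23.0 mid -1.3  z 26.8
x 40  y -25.2..23.0 mid -1.1  z 24.4
x 50  y -25.4..23.4 mid -1.0  z 22.3
x 60  y -25.6..22.9 mid -1.3  z 20.2
x 70  y -25.2..23.2 mid -1.0  z 18.1
x 80  y -25.5..22.9 mid -1.3  z 16.0
x 90  y -25.1..23.1 mid -1.0  z 13.9
x 100  y -25.3..23.3 mid -1.0  z 11.9
x 110  y -25.5..22.9 mid -1.3  z 10.2
x range [  2.1878 108.8823]
19.5667 [0.623  0.3115 0.2121] [-0.8024  0.4846  0.3936  1.3067 -0.1159  1.4321 -0.5576]
net [229.9, 238.1] 0.96 [0.6255 0.2949 0.0674]
net [419.2, 301.8] 0.81 [ 0.4462 -0.2729  0.011 ]
net [334.1, 305.4] 0.7 [ 0.4328 -0.0144  0.0139]
net [458.7, 307.1] 0.58 [ 0.4309 -0.3956  0.0105]
px [336. 304.] 602 ctr [437.9 -20.9] size [110.1  50.2] long angle 12.7 z 0.0105
px [419. 305.] 584 ctr [ 436.7 -273. ] size [ 49.7 108.9] long angle 167.4 z 0.0108
px [458. 305.] 590 ctr [ 436.7 -392.1] size [ 51.6 109.5] long angle 172.6 z 0.0107
n=4 [-1.0, -0.383, -0.058, 0.003, 0.014, 0.112]
n=6 [-0.921, -0.013, -0.089, 0.003, 0.012, 0.096]
n=7 [-0.471, 0.187, 0.801, 0.0, 0.0, 0.179]
end [ 0.45   -0.0199  0.1299] [ 3.1207  0.351  -0.0008]
```

Sample 1 lies well, with x 1..110 mm and y mid -1 mm. Next is A at (438,-21) mm, with the jaw heading at -77.3.

```bash
python3 -c "
from plan import *
c=plan([([.48,.05,.25],rot(-45)),([.438,-.0207,.05],rot(-77.3))])
"
```

```text
n=4 [-1.0, -0.383, -0.058, 0.003, 0.014, 0.112]
n=6 [-0.921, -0.013, -0.089, 0.003, 0.012, 0.096]
n=4 [-0.398, 0.1, 1.0, 0.0, 0.0, 0.135]
n=4 [-0.107, 0.085, 0.334, 0.0, 0.0, 0.045]
end [ 0.438  -0.0207  0.05  ] [ 3.1213  0.3461 -0.0008]
```

>>> {"name": "step_arm", "arguments": {"moves": [[[-1,-0.383,-0.058,0.003,0.014,0.112],[-1,-0.383,-0.058,0.003,0.014,0.112],[-1,-0.383,-0.058,0.003,0.014,0.112],[-1,-0.383,-0.058,0.003,0.014,0.112],[-1,-0.383,-0.058,0.003,0.014,0.112]]]}}

```text
time_s: 20.08
eef_pos: [0.5443, 0.1621, 0.2323]
orientation: [2.674, 1.6, -0.052]
ft_force: [0.9, -2.4, -0.1]
finger_gap: 0.066
gripper_force: 0.0
```

>>> {"name": "step_arm", "arguments": {"moves": [[[-0.921,-0.013,-0.089,0.003,0.012,0.096],[-0.921,-0.013,-0.089,0.003,0.012,0.096],[-0.921,-0.013,-0.089,0.003,0.012,0.096],[-0.921,-0.013,-0.089,0.003,0.012,0.096],[-0.921,-0.013,-0.089,0.003,0.012,0.096]]]}}

```text
time_s: 20.5
eef_pos: [0.4794, 0.0464, 0.2508]
orientation: [-2.905, -1.196, -0.002]
ft_force: [-0.4, 0.2, -0.1]
finger_gap: 0.0661
gripper_force: 0.0
```

>>> {"name": "step_arm", "arguments": {"moves": [[[-0.398,0.1,1,0,0,0.135],[-0.398,0.1,1,0,0,0.135],[-0.398,0.1,1,0,0,0.135],[-0.398,0.1,1,0,0,0.135],[-0.398,0.1,1,0,0,0.135],[-0.398,0.1,1,0,0,0.135]]]}}

```text
time_s: 21.0
eef_pos: [0.4484, -0.0019, 0.0996]
orientation: [3.089, 0.569, -0.004]
ft_force: [0.4, 1.2, 1.2]
finger_gap: 0.0659
gripper_force: 0.0
```

>>> {"name": "step_arm", "arguments": {"moves": [[[-0.107,0.085,0.334,0,0,0.045],[-0.107,0.085,0.334,0,0,0.045],[-0.107,0.085,0.334,0,0,0.045],[-0.107,0.085,0.334,0,0,0.045],[-0.107,0.085,0.334,0,0,0.045]]]}}

```text
time_s: 21.42
eef_pos: [0.4422, -0.0186, 0.0532]
orientation: [-3.122, -0.351, -0.011]
ft_force: [0.9, 0.8, -1.1]
finger_gap: 0.0665
gripper_force: 0.0
```

```bash
python3 -c "
from plan import *
print(readout.get_state()['joint_positions'])
c=plan([([.438,-.0207,.000],rot(-77.3))])
"; python3 f.py wrist w5
```

```text
[-0.6556  0.046   0.6567  2.1687 -0.0362  0.9301 -1.3246]
n=4 [-0.033, 0.007, 0.355, 0.0, -0.002, 0.001]
end [ 0.438  -0.0207 -0.    ] [3.122  0.3464 0.0009]
21.4167 [ 0.4422 -0.0186  0.0532] [-0.6556  0.046   0.6567  2.1687 -0.0362  0.9301 -1.3246]
net [327.1, 284.3] 0.89 [ 0.4389 -0.021   0.0091]
px [185.  24.] 1299 ctr [536.7  60.9] size [10.9 23.9] long angle 173.1 z 0.0155
px [326. 271.] 22329 ctr [439.4 -20.4] size [110.2  49.4] long angle 12.8 z 0.0096
```

>>> {"name": "step_arm", "arguments": {"moves": [[[-0.025,0.005,0.2,0,0,0],[-0.025,0.005,0.35,0,0,0],[-0.025,0.005,0.35,0,0,0],[-0.025,0.005,0.35,0,0,0],[-0.025,0.005,0.35,0,0,0]]]}}

```text
time_s: 21.93
eef_pos: [0.4375, -0.0213, -0.0001]
orientation: [3.122, 0.347, 0.007]
ft_force: [0.1, -0.7, 0.3]
finger_gap: 0.0659
gripper_force: 0.0
```

```bash
python3 -c "
from plan import *
c=plan([([.438,-.0207,.000],rot(-77.3))])
"
```

```text
n=3 [0.004, -0.003, -0.001, 0.0, -0.001, -0.0]
end [ 0.4379 -0.0208  0.    ] [3.122  0.3472 0.0024]
```

>>> {"name": "step_arm", "arguments": {"moves": [[[0,0,0,0,0,0],[0,0,0,0,0,0],[0,0,0,0,0,0],[0,0,0,0,0,0],[0,0,0,0,0,0],[0,0,0,0,0,0]]], "jaw": -1}}

```text
time_s: 22.43
eef_pos: [0.4377, -0.0212, 0.0004]
orientation: [-3.121, -0.347, -0.009]
ft_force: [-1.6, 0.3, 7.9]
finger_gap: 0.0484
gripper_force: 51.2
```

>>> {"name": "step_arm", "arguments": {"moves": [[[0,0,-0.2,0,0,0],[0,0,-0.5,0,0,0],[0,0,-1,0,0,0],[0,0,-1,0,0,0],[0,0,-1,0,0,0],[0,0,-1,0,0,0]]]}}

```text
time_s: 22.93
eef_pos: [0.4378, -0.0213, 0.1517]
orientation: [-3.12, -0.346, -0.015]
ft_force: [0.0, 0.5, -1.1]
finger_gap: 0.0482
gripper_force: 52.8
```

```bash
python3 g.py h4; python3 -c "
from plan import *
c=plan([([.50,.13,.25],rot(-10)),(dk(.105,0,.17),rot(-7.55))])
"
```

```text
top plane z=-0.0092 pitch 0.39 deg roll -0.01 front x 0.0554 y centre 0.0005 slope -0.13 deg width 0.04982354245156397 37452
0.048162021435739444 [ 0.4378 -0.0213  0.1517]
n=12 [0.64, -0.892, -0.664, 0.001, -0.002, -0.374]
n=5 [1.0, 0.496, 0.12, -0.0, 0.0, -0.011]
n=3 [0.218, 0.118, 0.026, -0.0, 0.0, -0.003]
end [0.6215 0.2947 0.2279] [-2.3615 -2.0711  0.0015]
```

Held: centre in tool = (0.4, 0.5, -4.2) mm.

>>> {"name": "step_arm", "arguments": {"moves": [[[0.64,-0.892,-0.664,0,0,-0.374],[0.64,-0.892,-0.664,0,0,-0.374],[0.64,-0.892,-0.664,0,0,-0.374],[0.64,-0.892,-0.664,0,0,-0.374],[0.64,-0.892,-0.664,0,0,-0.374],[0.64,-0.892,-0.664,0,0,-0.374],[0.64,-0.892,-0.664,0,0,-0.374],[0.64,-0.892,-0.664,0,0,-0.374],[0.64,-0.892,-0.664,0,0,-0.374],[0.64,-0.892,-0.664,0,0,-0.374],[0.64,-0.892,-0.664,0,0,-0.374],[0.64,-0.892,-0.664,0,0,-0.374]]]}}

```text
time_s: 23.98
eef_pos: [0.499, 0.1296, 0.2468]
orientation: [2.408, 2.016, -0.001]
ft_force: [0.1, -0.1, -0.4]
finger_gap: 0.0484
gripper_force: 52.8
```

>>> {"name": "step_arm", "arguments": {"moves": [[[1,0.496,0.12,0,0,-0.011],[1,0.496,0.12,0,0,-0.011],[1,0.496,0.12,0,0,-0.011],[1,0.496,0.12,0,0,-0.011],[1,0.496,0.12,0,0,-0.011],[1,0.496,0.12,0,0,-0.011],[1,0.496,0.12,0,0,-0.011]]]}}

```text
time_s: 24.57
eef_pos: [0.5988, 0.2638, 0.2291]
orientation: [2.371, 2.057, -0.002]
ft_force: [0.2, -0.3, -1.2]
finger_gap: 0.048
gripper_force: 52.8
```

```bash
python3 pl.py 1 30 0.4,0.5,-4.2
```

```text
time 24.5667 sample centre now in deck mm [138.3001 -17.856  166.1055] turn err deg [ 0.0473 -4.3834 -0.5641]
n=5 [-0.046, 0.119, 0.824, 0.0, -0.024, -0.003]
end [0.6156 0.2542 0.1056] [ 2.3235  2.035  -0.0898]
```

>>> {"name": "step_arm", "arguments": {"moves": [[[-0.046,0.119,0.824,0,-0.024,-0.003],[-0.046,0.119,0.824,0,-0.024,-0.003],[-0.046,0.119,0.824,0,-0.024,-0.003],[-0.046,0.119,0.824,0,-0.024,-0.003],[-0.046,0.119,0.824,0,-0.024,-0.003],[-0.046,0.119,0.824,0,-0.024,-0.003],[-0.046,0.119,0.824,0,-0.024,-0.003],[-0.046,0.119,0.824,0,-0.024,-0.003]]]}}

```text
time_s: 25.23
eef_pos: [0.6178, 0.256, 0.1107]
orientation: [2.323, 2.036, -0.076]
ft_force: [-0.7, -0.4, -0.7]
finger_gap: 0.0481
gripper_force: 52.8
```

```bash
python3 pl.py 1 7 0.4,0.5,-4.2
```

```text
time 25.2333 sample centre now in deck mm [110.3536   1.9714  50.8882] turn err deg [ 0.3819 -0.4442  0.003 ]
n=3 [-0.013, -0.015, 0.189, 0.002, -0.002, 0.0]
end [0.6152 0.2524 0.0825] [ 2.3235  2.0359 -0.0899]
```

>>> {"name": "step_arm", "arguments": {"moves": [[[-0.013,-0.012,0.19,0.001,-0.001,0],[-0.013,-0.012,0.19,0.001,-0.001,0],[-0.013,-0.012,0.19,0.001,-0.001,0],[-0.013,-0.012,0.19,0.001,-0.001,0],[-0.013,-0.012,0.19,0.001,-0.001,0],[-0.013,-0.012,0.19,0.001,-0.001,0]]]}}

```text
time_s: 25.73
eef_pos: [0.6147, 0.2521, 0.0801]
orientation: [2.323, 2.037, -0.089]
ft_force: [1.0, -0.5, -1.5]
finger_gap: 0.0482
gripper_force: 52.7
```

```bash
python3 pl.py 1 0.5 0.4,0.5,-4.2
```

```text
time 25.7333 sample centre now in deck mm [106.0429  -0.562   20.2696] turn err deg [ 0.055  -0.1211  0.0457]
n=3 [0.001, 0.004, 0.027, 0.0, -0.001, 0.0]
end [0.6152 0.2519 0.076 ] [ 2.3211  2.0354 -0.0922]
```

>>> {"name": "step_arm", "arguments": {"moves": [[[0.001,0.003,0.027,0,-0.001,0],[0.001,0.003,0.027,0,-0.001,0],[0.001,0.003,0.027,0,-0.001,0],[0.001,0.003,0.027,0,-0.001,0]]]}}

```text
time_s: 26.07
eef_pos: [0.6154, 0.2517, 0.0758]
orientation: [2.321, 2.035, -0.092]
ft_force: [0.5, 0.4, 5.3]
finger_gap: 0.0484
gripper_force: 53.4
```

```bash
python3 pl.py 1 0.5 0.4,0.5,-4.2; python3 g.py h5
```

```text
time 26.0667 sample centre now in deck mm [105.106    0.2339  16.1111] turn err deg [0.0845 0.0577 0.0312]
n=3 [0.0, -0.002, -0.002, 0.0, 0.0, 0.0]
end [0.6151 0.2518 0.0761] [ 2.321   2.0349 -0.0916]
top plane z=-0.0088 pitch 1.76 deg roll -0.05 front x 0.0555 y centre 0.0001 slope 0.13 deg width 0.049853247498298545 16738
0.04838345638493318 [0.6154 0.2517 0.0758]
```

Placed with light contact. Release, lift and check.

>>> {"name": "step_arm", "arguments": {"moves": [[[0,0,0,0,0,0],[0,0,0,0,0,0],[0,0,0,0,0,0],[0,0,0,0,0,0],[0,0,0,0,0,0]]], "jaw": 0.55}}

```text
time_s: 26.53
eef_pos: [0.6139, 0.2513, 0.0741]
orientation: [2.322, 2.036, -0.097]
ft_force: [-0.7, -0.1, -0.1]
finger_gap: 0.0662
gripper_force: 0.0
```

>>> {"name": "step_arm", "arguments": {"moves": [[[0,0,-0.2,0,0,0],[0,0,-0.5,0,0,0],[0,0,-1,0,0,0],[0,0,-1,0,0,0],[0,0,-1,0,0,0],[0,0,-1,0,0,0]]]}}

```text
time_s: 27.03
eef_pos: [0.6175, 0.264, 0.2272]
orientation: [2.321, 2.035, -0.087]
ft_force: [-0.2, 0.0, -0.8]
finger_gap: 0.0661
gripper_force: 0.0
```

```bash
python3 chk.py wrist k2; python3 f.py top t4;python3 -c "
from plan import *
c=plan([([.46,.0,.25],rot(-60)),([.437,-.273,.12],rot(-102.8))])
"
```

```text
16807
x 0  y -25.5..22.2 mid -1.7  z 31.8
x 10  y -29.1..29.0 mid -0.0  z 30.6
x 20  y -26.7..26.5 mid -0.1  z 28.6
x 30  y -24.8..23.2 mid -0.8  z 26.7
x 40  y -25.0..22.8 mid -1.1  z 24.5
x 50  y -24.6..23.0 mid -0.8  z 23.4
x 60  y -24.8..23.1 mid -0.9  z 30.6
x 70  y -24.8..23.4 mid -0.7  z 28.6
x 80  y -25.1..23.0 mid -1.0  z 26.5
x 90  y -24.7..23.2 mid -0.8  z 24.2
x 100  y -25.0..23.5 mid -0.8  z 22.1
x 110  y -25.3..23.1 mid -1.1  z 20.1
x 120  y -24.8..23.3 mid -0.8  z 18.0
x 130  y -25.1..23.7 mid -0.7  z 15.8
x 140  y -24.8..23.2 mid -0.8  z 13.9
x 150  y -25.0..23.4 mid -0.8  z 11.8
x 160  y -25.0..22.7 mid -1.1  z 10.1
x range [  3.6728 159.312 ]
27.0833 [0.6162 0.2636 0.2246] [-0.8502  0.4285  0.5147  1.3802 -0.1374  1.4238 -0.4791]
net [244.3, 239.7] 0.76 [0.6203 0.2508 0.0797]
net [457.9, 307.5] 0.72 [ 0.4296 -0.3937  0.0086]
net [417.6, 301.3] 0.57 [ 0.4477 -0.2677  0.0122]
px [419. 305.] 584 ctr [ 436.8 -273.1] size [ 49.7 110. ] long angle 167.4 z 0.0109
px [458. 305.] 587 ctr [ 436.7 -392.2] size [ 51.2 109.5] long angle 172.8 z 0.0108
n=4 [-1.0, -0.423, -0.014, 0.006, 0.013, 0.155]
n=6 [-0.954, 0.082, -0.048, 0.005, 0.012, 0.136]
n=5 [-0.697, 1.0, 0.579, 0.0, -0.0, 0.159]
n=5 [-0.066, 0.604, 0.288, 0.0, -0.0, 0.079]
end [ 0.4371 -0.273   0.1201] [ 3.1217 -0.3492  0.0003]
```

View pics/k2.png

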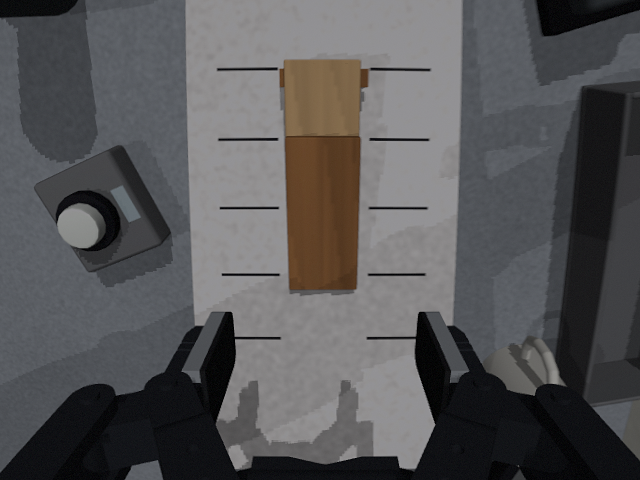

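Two slates lie straight, with ends at rows 60 and 136, and the rest agrees with the depth check. Now C.

>>> {"name": "step_arm", "arguments": {"moves": [[[-1,-0.423,-0.014,0.006,0.013,0.155],[-1,-0.423,-0.014,0.006,0.013,0.155],[-1,-0.423,-0.014,0.006,0.013,0.155],[-1,-0.423,-0.014,0.006,0.013,0.155],[-1,-0.423,-0.014,0.006,0.013,0.155]]]}}

```text
time_s: 27.6
eef_pos: [0.5305, 0.1141, 0.2376]
orientation: [2.78, 1.407, -0.053]
ft_force: [1.6, -0.4, 0.7]
finger_gap: 0.0658
gripper_force: 0.0
```

>>> {"name": "step_arm", "arguments": {"moves": [[[-0.954,0.082,-0.048,0.005,0.012,0.136],[-0.954,0.082,-0.048,0.005,0.012,0.136],[-0.954,0.082,-0.048,0.005,0.012,0.136],[-0.954,0.082,-0.048,0.005,0.012,0.136],[-0.954,0.082,-0.048,0.005,0.012,0.136]]]}}

```text
time_s: 28.02
eef_pos: [0.4586, -0.0045, 0.2504]
orientation: [-3.036, -0.802, -0.003]
ft_force: [1.1, 0.1, -0.3]
finger_gap: 0.0664
gripper_force: 0.0
```

>>> {"name": "step_arm", "arguments": {"moves": [[[-0.697,1,0.579,0,0,0.159],[-0.697,1,0.579,0,0,0.159],[-0.697,1,0.579,0,0,0.159],[-0.697,1,0.579,0,0,0.159],[-0.697,1,0.579,0,0,0.159],[-0.697,1,0.579,0,0,0.159]]]}}

```text
time_s: 28.52
eef_pos: [0.4421, -0.1877, 0.1608]
orientation: [3.139, 0.028, -0.005]
ft_force: [-0.2, -0.3, 0.3]
finger_gap: 0.0663
gripper_force: 0.0
```

>>> {"name": "step_arm", "arguments": {"moves": [[[-0.066,0.604,0.288,0,0,0.079],[-0.066,0.604,0.288,0,0,0.079],[-0.066,0.604,0.288,0,0,0.079],[-0.066,0.604,0.288,0,0,0.079],[-0.066,0.604,0.288,0,0,0.079],[-0.066,0.604,0.288,0,0,0.079]]]}}

```text
time_s: 29.02
eef_pos: [0.4388, -0.2711, 0.1202]
orientation: [-3.121, 0.345, -0.002]
ft_force: [0.7, -0.0, 0.7]
finger_gap: 0.0661
gripper_force: 0.0
```

```bash
python3 f.py wrist w6; python3 -c "
from plan import *
c=plan([([.437,-.273,.02],rot(-102.8))])
"
```

```text
29.0167 [ 0.4388 -0.2711  0.1202] [-0.4566  0.1939  1.0592  1.9473 -0.1913  1.1053 -1.1099]
net [518.9, 194.3] 0.89 [ 0.437  -0.3926  0.0092]
px [518. 188.] 14378 ctr [ 436.7 -391.5] size [ 52.2 109.5] long angle 172.6 z 0.0096
px [330. 228.] 13430 ctr [ 437.1 -274.3] size [ 49.4 109.5] long angle 167.1 z 0.0096
n=5 [-0.014, 0.019, 0.672, -0.001, -0.001, 0.001]
end [ 0.437 -0.273  0.02 ] [ 3.1216 -0.3485 -0.0006]
```

>>> {"name": "step_arm", "arguments": {"moves": [[[-0.014,0.015,0.3,0,-0.001,0.001],[-0.014,0.015,0.672,0,-0.001,0.001],[-0.014,0.015,0.672,0,-0.001,0.001],[-0.014,0.015,0.672,0,-0.001,0.001],[-0.014,0.015,0.672,0,-0.001,0.001]]]}}

```text
time_s: 29.53
eef_pos: [0.4363, -0.2733, 0.02]
orientation: [-3.12, 0.351, 0.002]
ft_force: [-0.0, -1.0, 0.8]
finger_gap: 0.066
gripper_force: 0.0
```

```bash
python3 -c "
from plan import *
c=plan([([.437,-.273,.000],rot(-102.8))])
"
```

```text
n=3 [0.005, -0.003, 0.133, -0.001, 0.0, -0.0]
end [ 0.4371 -0.273   0.0001] [ 3.1207 -0.3512 -0.0026]
```

>>> {"name": "step_arm", "arguments": {"moves": [[[0.002,-0.002,0.133,0,0,0],[0.002,-0.002,0.133,0,0,0],[0.002,-0.002,0.133,0,0,0],[0.002,-0.002,0.133,0,0,0],[0.002,-0.002,0.133,0,0,0]]]}}

```text
time_s: 29.95
eef_pos: [0.4376, -0.2743, 0.0016]
orientation: [-3.12, 0.353, -0.004]
ft_force: [-0.0, 0.2, 0.4]
finger_gap: 0.066
gripper_force: 0.0
```

>>> {"name": "step_arm", "arguments": {"moves": [[[0,0,0,0,0,0],[0,0,0,0,0,0],[0,0,0,0,0,0],[0,0,0,0,0,0],[0,0,0,0,0,0],[0,0,0,0,0,0]]], "jaw": -1}}

```text
time_s: 30.45
eef_pos: [0.4372, -0.2743, 0.0013]
orientation: [-3.12, 0.354, -0.002]
ft_force: [-1.0, 1.3, 8.5]
finger_gap: 0.0481
gripper_force: 51.0
```

>>> {"name": "step_arm", "arguments": {"moves": [[[0,0,-0.2,0,0,0],[0,0,-0.5,0,0,0],[0,0,-1,0,0,0],[0,0,-1,0,0,0],[0,0,-1,0,0,0],[0,0,-1,0,0,0]]]}}

```text
time_s: 30.95
eef_pos: [0.4381, -0.2748, 0.1524]
orientation: [-3.119, 0.353, -0.008]
ft_force: [0.2, 0.5, -1.5]
finger_gap: 0.0478
gripper_force: 52.6
```

```bash
python3 g.py h6; python3 -c "
from plan import *
print(readout.get_state()['joint_positions'])
c=plan([([.45,-.05,.25],rot(-60)),([.50,.13,.25],rot(-15)),(dk(.155,0,.15),rot(-7.55))])
"
```

```text
top plane z=-0.0082 pitch 0.11 deg roll -0.15 front x 0.0537 y centre 0.0004 slope -0.05 deg width 0.04973483780630685 36518
0.04782761051901075 [ 0.4381 -0.2748  0.1524]
[-0.5072  0.1472  1.1057  1.9151 -0.1466  1.164  -1.1438]
n=5 [-0.168, -1.0, -0.446, -0.0, -0.0, -0.161]
n=4 [0.161, -0.456, -0.213, -0.001, -0.001, -0.077]
n=9 [0.888, -0.873, -0.001, 0.0, 0.0, -0.25]
n=6 [0.916, 0.542, 0.182, 0.0, 0.0, -0.042]
end [0.6143 0.2415 0.2225] [ 2.3613  2.0703 -0.0015]
```

>>> {"name": "step_arm", "arguments": {"moves": [[[-0.168,-1,-0.446,0,0,-0.161],[-0.168,-1,-0.446,0,0,-0.161],[-0.168,-1,-0.446,0,0,-0.161],[-0.168,-1,-0.446,0,0,-0.161],[-0.168,-1,-0.446,0,0,-0.161],[-0.168,-1,-0.446,0,0,-0.161]]]}}

```text
time_s: 31.5
eef_pos: [0.4454, -0.1198, 0.2166]
orientation: [-3.108, -0.447, 0.001]
ft_force: [-0.6, 0.1, -0.1]
finger_gap: 0.0483
gripper_force: 52.6
```

>>> {"name": "step_arm", "arguments": {"moves": [[[0.161,-0.456,-0.213,0,0,-0.077],[0.161,-0.456,-0.213,0,0,-0.077],[0.161,-0.456,-0.213,0,0,-0.077],[0.161,-0.456,-0.213,0,0,-0.077]]]}}

```text
time_s: 31.83
eef_pos: [0.4496, -0.0496, 0.2482]
orientation: [-3.034, -0.812, 0.003]
ft_force: [-0.2, -0.4, -1.3]
finger_gap: 0.0479
gripper_force: 52.6
```

>>> {"name": "step_arm", "arguments": {"moves": [[[0.888,-0.873,0,0,0,-0.25],[0.888,-0.873,0,0,0,-0.25],[0.888,-0.873,0,0,0,-0.25],[0.888,-0.873,0,0,0,-0.25],[0.888,-0.873,0,0,0,-0.25],[0.888,-0.873,0,0,0,-0.25],[0.888,-0.873,0,0,0,-0.25],[0.888,-0.873,0,0,0,-0.25],[0.888,-0.873,0,0,0,-0.25]]]}}

```text
time_s: 32.58
eef_pos: [0.5001, 0.1274, 0.2481]
orientation: [-2.499, -1.903, 0.003]
ft_force: [-1.1, 0.4, -0.8]
finger_gap: 0.0483
gripper_force: 52.6
```

>>> {"name": "step_arm", "arguments": {"moves": [[[0.916,0.542,0.182,0,0,-0.042],[0.916,0.542,0.182,0,0,-0.042],[0.916,0.542,0.182,0,0,-0.042],[0.916,0.542,0.182,0,0,-0.042],[0.916,0.542,0.182,0,0,-0.042],[0.916,0.542,0.182,0,0,-0.042],[0.916,0.542,0.182,0,0,-0.042]]]}}

```text
time_s: 33.17
eef_pos: [0.6145, 0.2389, 0.2216]
orientation: [-2.366, -2.066, 0.002]
ft_force: [0.4, 0.1, 0.3]
finger_gap: 0.048
gripper_force: 52.6
```

```bash
python3 g.py h7;python3 pl.py 2 30 -1.2,0.4,-3.2
```

```text
top plane z=-0.0081 pitch 0.11 deg roll -0.11 front x 0.0532 y centre 0.0003 slope -0.16 deg width 0.04991861783237571 36475
0.0479731577707271 [0.6145 0.2389 0.2216]
time 33.2167 sample centre now in deck mm [159.83     0.8723 152.1651] turn err deg [ 0.0004 -4.5585 -0.2174]
n=5 [-0.206, -0.005, 0.683, 0.0, -0.025, -0.001]
end [0.6095 0.2082 0.1202] [ 2.3242  2.0351 -0.0908]
```

>>> {"name": "step_arm", "arguments": {"moves": [[[-0.206,-0.005,0.683,0,-0.025,-0.001],[-0.206,-0.005,0.683,0,-0.025,-0.001],[-0.206,-0.005,0.683,0,-0.025,-0.001],[-0.206,-0.005,0.683,0,-0.025,-0.001],[-0.206,-0.005,0.683,0,-0.025,-0.001],[-0.206,-0.005,0.683,0,-0.025,-0.001],[-0.206,-0.005,0.683,0,-0.025,-0.001],[-0.206,-0.005,0.683,0,-0.025,-0.001]]]}}

```text
time_s: 33.88
eef_pos: [0.6108, 0.2118, 0.1225]
orientation: [2.32, 2.04, -0.083]
ft_force: [0.9, 1.1, -0.9]
finger_gap: 0.048
gripper_force: 52.6
```

```bash
python3 pl.py 2 7 -1.2,0.4,-3.2
```

```text
time 33.8833 sample centre now in deck mm [157.9923   0.8128  48.5211] turn err deg [ 0.1923 -0.2769  0.1972]
n=3 [-0.025, -0.006, 0.17, 0.001, -0.002, 0.001]
end [0.6093 0.2063 0.0973] [ 2.3218  2.035  -0.0934]
```

>>> {"name": "step_arm", "arguments": {"moves": [[[-0.022,-0.005,0.17,0.001,-0.001,0.001],[-0.022,-0.005,0.17,0.001,-0.001,0.001],[-0.022,-0.005,0.17,0.001,-0.001,0.001],[-0.022,-0.005,0.17,0.001,-0.001,0.001],[-0.022,-0.005,0.17,0.001,-0.001,0.001],[-0.022,-0.005,0.17,0.001,-0.001,0.001]]]}}

```text
time_s: 34.38
eef_pos: [0.6087, 0.2063, 0.0958]
orientation: [2.323, 2.036, -0.094]
ft_force: [0.5, 0.6, 0.3]
finger_gap: 0.0484
gripper_force: 52.6
```

```bash
python3 pl.py 2 0.5 -1.2,0.4,-3.2
```

```text
time 34.3833 sample centre now in deck mm [156.1392  -0.5436  21.3182] turn err deg [-0.0941  0.0135  0.0246]
n=3 [0.0, 0.004, 0.034, -0.001, 0.0, 0.0]
end [0.6092 0.2058 0.0907] [ 2.3215  2.0351 -0.0907]
```

>>> {"name": "step_arm", "arguments": {"moves": [[[0,0.003,0.034,0,0,0],[0,0.003,0.034,0,0,0],[0,0.003,0.034,0,0,0],[0,0.003,0.034,0,0,0]]]}}

```text
time_s: 34.72
eef_pos: [0.6094, 0.2059, 0.0903]
orientation: [2.323, 2.036, -0.093]
ft_force: [1.5, 0.8, 4.2]
finger_gap: 0.0479
gripper_force: 53.0
```

```bash
python3 pl.py 2 0.5 -1.2,0.4,-3.2
```

```text
time 34.7167 sample centre now in deck mm [154.9367   0.2402  15.9731] turn err deg [-0.0498  0.0017  0.0213]
n=3 [-0.001, -0.002, -0.003, -0.0, 0.0, 0.0]
end [0.6091 0.2058 0.0908] [ 2.3231  2.0362 -0.0929]
```

>>> {"name": "step_arm", "arguments": {"moves": [[[0,0,0,0,0,0],[0,0,0,0,0,0],[0,0,0,0,0,0],[0,0,0,0,0,0],[0,0,0,0,0,0]]], "jaw": 0.55}}

```text
time_s: 35.13
eef_pos: [0.6081, 0.2052, 0.0892]
orientation: [2.324, 2.036, -0.098]
ft_force: [1.0, 0.5, -0.3]
finger_gap: 0.0663
gripper_force: 0.0
```

>>> {"name": "step_arm", "arguments": {"moves": [[[0,0,-0.2,0,0,0],[0,0,-0.5,0,0,0],[0,0,-1,0,0,0],[0,0,-1,0,0,0],[0,0,-1,0,0,0],[0,0,-1,0,0,0]]]}}

```text
time_s: 35.63
eef_pos: [0.6119, 0.2175, 0.2418]
orientation: [2.323, 2.036, -0.089]
ft_force: [-0.3, 0.5, -1.4]
finger_gap: 0.0659
gripper_force: 0.0
```

```bash
python3 chk.py wrist k3; python3 f.py top t5;python3 -c "
from plan import *
c=plan([([.46,.0,.25],rot(-50)),([.46,-.2,.25],rot(-97.3)),([.4367,-.392,.12],rot(-97.3))])
"
```

```text
21235
x 10  y -29.2..29.1 mid -0.0  z 29.0
x 20  y -27.9..27.8 mid -0.0  z 28.6
x 30  y -25.2..23.2 mid -1.0  z 26.6
x 40  y -25.4..22.9 mid -1.2  z 24.5
x 50  y -24.9..23.0 mid -1.0  z 23.2
x 60  y -25.0..23.1 mid -0.9  z 30.6
x 70  y -24.5..23.3 mid -0.6  z 28.4
x 80  y -24.7..23.5 mid -0.6  z 26.4
x 90  y -24.4..23.1 mid -0.7  z 24.2
x 100  y -24.5..23.3 mid -0.6  z 23.2
x 110  y -25.2..23.4 mid -0.9  z 30.4
x 120  y -24.8..23.0 mid -0.9  z 28.5
x 130  y -25.1..23.2 mid -0.9  z 26.4
x 140  y -25.0..23.2 mid -0.9  z 24.2
x 150  y -24.9..23.1 mid -0.9  z 22.0
x 160  y -25.2..23.3 mid -1.0  z 20.1
x 170  y -24.8..22.9 mid -0.9  z 18.0
x 180  y -25.1..23.1 mid -1.0  z 15.9
x 190  y -24.8..23.4 mid -0.7  z 13.9
x 200  y -24.9..23.0 mid -1.0  z 11.8
x 210  y -25.0..22.9 mid -1.0  z 10.3
x range [ 13.3369 208.9861]
35.6833 [0.6106 0.2173 0.2395] [-0.9691  0.4103  0.7457  1.4304 -0.2037  1.4385 -0.3628]
net [260.8, 241.1] 0.66 [0.6154 0.201  0.0974]
px [458. 305.] 585 ctr [ 436.6 -392.2] size [ 51.2 109.7] long angle 172.7 z 0.0111
n=5 [-1.0, -0.51, 0.031, 0.005, 0.016, 0.15]
n=5 [-0.636, 0.0, -0.011, 0.003, 0.009, 0.086]
n=7 [-0.838, 1.0, 0.001, 0.0, 0.0, 0.257]
n=3 [0.003, 0.029, -0.0, 0.0, 0.0, 0.006]
n=5 [0.009, 1.0, 0.674, 0.0, 0.0, -0.0]
n=4 [0.003, 0.288, 0.194, 0.0, 0.0, -0.0]
end [ 0.4367 -0.392   0.12  ] [ 3.1343 -0.2023 -0.0016]
```

Three slates lie well. Now D, watching joint 3 on the way.

>>> {"name": "step_arm", "arguments": {"moves": [[[-1,-0.51,0.031,0.005,0.016,0.15],[-1,-0.51,0.031,0.005,0.016,0.15],[-1,-0.51,0.031,0.005,0.016,0.15],[-1,-0.51,0.031,0.005,0.016,0.15],[-1,-0.51,0.031,0.005,0.016,0.15],[-1,-0.51,0.031,0.005,0.016,0.15]]]}}

```text
time_s: 36.28
eef_pos: [0.5132, 0.0759, 0.246]
orientation: [2.77, 1.449, -0.035]
ft_force: [-0.5, 1.3, 0.6]
finger_gap: 0.0661
gripper_force: 0.0
```

>>> {"name": "step_arm", "arguments": {"moves": [[[-0.636,0,-0.011,0.003,0.009,0.086],[-0.636,0,-0.011,0.003,0.009,0.086],[-0.636,0,-0.011,0.003,0.009,0.086],[-0.636,0,-0.011,0.003,0.009,0.086]]]}}

```text
time_s: 36.62
eef_pos: [0.4597, -0.0021, 0.2507]
orientation: [-2.953, -1.068, -0.001]
ft_force: [1.0, 0.1, -0.7]
finger_gap: 0.0663
gripper_force: 0.0
```

>>> {"name": "step_arm", "arguments": {"moves": [[[-0.838,1,0,0,0,0.257],[-0.838,1,0,0,0,0.257],[-0.838,1,0,0,0,0.257],[-0.838,1,0,0,0,0.257],[-0.838,1,0,0,0,0.257],[-0.838,1,0,0,0,0.257],[-0.838,1,0,0,0,0.257],[-0.838,1,0,0,0,0.257]]]}}

```text
time_s: 37.28
eef_pos: [0.4618, -0.1946, 0.2506]
orientation: [3.135, -0.172, 0.0]
ft_force: [0.3, 0.3, 0.2]
finger_gap: 0.0659
gripper_force: 0.0
```

```bash
python3 -c "
from plan import *
print(readout.get_state()['joint_positions'])
c=plan([([.4367,-.392,.12],rot(-97.3))])
"
```

```text
[-0.8246 -0.0893  1.1297  1.8139  0.0845  1.3659 -1.394 ]
n=5 [-0.017, 1.0, 0.659, 0.001, -0.0, 0.004]
n=4 [-0.002, 0.326, 0.213, -0.0, -0.0, 0.002]
end [ 0.4367 -0.3921  0.1201] [-3.1341  0.2015 -0.0006]
```

>>> {"name": "step_arm", "arguments": {"moves": [[[-0.008,0.5,0.33,0,0,0.002],[-0.008,0.5,0.33,0,0,0.002],[-0.008,0.5,0.33,0,0,0.002],[-0.008,0.5,0.33,0,0,0.002]]]}}

```text
time_s: 37.62
eef_pos: [0.4496, -0.2717, 0.1991]
orientation: [3.132, -0.186, -0.008]
ft_force: [-0.5, 1.0, -0.0]
finger_gap: 0.0661
gripper_force: 0.0
```

```bash
python3 -c "
from plan import *
print(readout.get_state()['joint_positions'])
c=plan([([.4367,-.392,.12],rot(-97.3))])
"
```

```text
[-0.6224  0.1365  1.2089  1.8324 -0.1276  1.2657 -1.0671]
n=6 [0.012, 0.804, 0.53, 0.001, 0.002, 0.003]
end [ 0.4367 -0.3919  0.12  ] [ 3.1341 -0.2008  0.0019]
```

>>> {"name": "step_arm", "arguments": {"moves": [[[0.006,0.3,0.1,0,0.001,0],[0.006,0.3,0.1,0,0.001,0],[0.006,0.3,0.1,0,0.001,0],[0.006,0.3,0.1,0,0.001,0]]]}}

```text
time_s: 37.95
eef_pos: [0.4484, -0.3132, 0.1865]
orientation: [-3.136, 0.178, -0.006]
ft_force: [-0.0, 0.5, -0.1]
finger_gap: 0.0663
gripper_force: 0.0
```

```bash
python3 -c "
from plan import *
print(readout.get_state()['joint_positions'])
c=plan([([.4367,-.392,.12],rot(-97.3))])
"
```

```text
[-0.4814  0.2457  1.1986  1.8042 -0.2439  1.2524 -0.9004]
n=5 [-0.02, 0.531, 0.443, -0.0, -0.001, 0.004]
end [ 0.4367 -0.3919  0.1199] [-3.1348  0.1977 -0.0014]
```

>>> {"name": "step_arm", "arguments": {"moves": [[[-0.02,0.531,0.443,0,-0.001,0.004],[-0.02,0.531,0.443,0,-0.001,0.004],[-0.02,0.531,0.443,0,-0.001,0.004],[-0.02,0.531,0.443,0,-0.001,0.004],[-0.02,0.531,0.443,0,-0.001,0.004],[-0.02,0.531,0.443,0,-0.001,0.004]]]}}

```text
time_s: 38.45
eef_pos: [0.4375, -0.3915, 0.121]
orientation: [-3.134, 0.197, -0.006]
ft_force: [-0.1, -0.1, 0.4]
finger_gap: 0.0662
gripper_force: 0.0
```

```bash
python3 f.py wrist w7; python3 -c "
from plan import *
c=plan([([.4367,-.392,.02],rot(-97.3))])
"
```

```text
38.45 [ 0.4375 -0.3915  0.121 ] [-0.184   0.4419  1.0872  1.7784 -0.4261  1.1792 -0.6646]
net [326.3, 232.1] 0.65 [ 0.4376 -0.3927  0.0095]
px [328. 227.] 13398 ctr [ 436.6 -393.5] size [ 49.6 110. ] long angle 172.7 z 0.0096
n=5 [-0.008, 0.003, 0.675, -0.0, -0.001, 0.001]
end [ 0.4367 -0.392   0.02  ] [-3.1338  0.2013 -0.0019]
```

>>> {"name": "step_arm", "arguments": {"moves": [[[-0.006,0.007,0.3,0,-0.001,0],[-0.006,0.007,0.675,0,-0.001,0],[-0.006,0.007,0.675,0,-0.001,0],[-0.006,0.007,0.675,0,-0.001,0],[-0.006,0.007,0.675,0,-0.001,0]]]}}

```text
time_s: 38.97
eef_pos: [0.4353, -0.3934, 0.0192]
orientation: [-3.134, 0.2, 0.003]
ft_force: [0.7, -0.6, 1.2]
finger_gap: 0.0663
gripper_force: 0.0
```

```bash
python3 -c "
from plan import *
c=plan([([.4367,-.3925,.000],rot(-97.3))])
"
```

```text
n=3 [0.009, -0.007, 0.128, -0.0, 0.001, 0.0]
end [ 0.4367 -0.3925  0.    ] [-3.1345  0.1995 -0.0024]
```

>>> {"name": "step_arm", "arguments": {"moves": [[[0.006,-0.003,0.128,0,0.001,0],[0.006,-0.003,0.128,0,0.001,0],[0.006,-0.003,0.128,0,0.001,0],[0.006,-0.003,0.128,0,0.001,0],[0.006,-0.003,0.128,0,0.001,0]]]}}

```text
time_s: 39.38
eef_pos: [0.4363, -0.3948, 0.0013]
orientation: [3.134, -0.202, 0.006]
ft_force: [-0.3, 0.0, 0.7]
finger_gap: 0.0662
gripper_force: 0.0
```

>>> {"name": "step_arm", "arguments": {"moves": [[[0,0,0,0,0,0],[0,0,0,0,0,0],[0,0,0,0,0,0],[0,0,0,0,0,0],[0,0,0,0,0,0],[0,0,0,0,0,0]]], "jaw": -1}}

```text
time_s: 39.88
eef_pos: [0.436, -0.3946, 0.0009]
orientation: [-3.135, 0.202, -0.005]
ft_force: [-0.0, 0.9, 6.9]
finger_gap: 0.0483
gripper_force: 51.4
```

>>> {"name": "step_arm", "arguments": {"moves": [[[0,0,-0.2,0,0,0],[0,0,-0.5,0,0,0],[0,0,-1,0,0,0],[0,0,-1,0,0,0],[0,0,-1,0,0,0],[0,0,-1,0,0,0]]]}}

```text
time_s: 40.38
eef_pos: [0.4362, -0.3953, 0.152]
orientation: [3.134, -0.202, 0.009]
ft_force: [0.8, 1.2, -0.8]
finger_gap: 0.0483
gripper_force: 52.5
```

```bash
python3 g.py h8; python3 -c "
from plan import *
print(readout.get_state()['joint_positions'])
c=plan([([.46,-.15,.25],rot(-75)),([.50,.12,.25],rot(-15)),(dk(.205,0,.14),rot(-7.55))])
"
```

```text
top plane z=-0.0086 pitch 0.21 deg roll -0.00 front x 0.0543 y centre 0.0004 slope -0.21 deg width 0.04983420815268403 36895
0.04829253010015475 [ 0.4362 -0.3953  0.152 ]
[-0.2045  0.4125  1.1163  1.7484 -0.3953  1.2278 -0.6843]
n=4 [-0.027, -1.0, -0.407, -0.0, -0.001, -0.076]
n=5 [0.133, -0.621, -0.259, -0.0, 0.0, -0.048]
n=6 [0.432, -1.0, 0.001, -0.0, -0.0, -0.2]
n=6 [0.628, -0.372, 0.0, -0.0, -0.0, -0.134]
n=6 [0.643, 0.572, 0.156, -0.0, -0.0, -0.041]
end [0.6077 0.1911 0.2266] [-2.3626 -2.0702 -0.0003]
```

>>> {"name": "step_arm", "arguments": {"moves": [[[-0.027,-1,-0.407,0,0,-0.076],[-0.027,-1,-0.407,0,0,-0.076],[-0.027,-1,-0.407,0,0,-0.076],[-0.027,-1,-0.407,0,0,-0.076],[-0.027,-1,-0.407,0,0,-0.076]]]}}

```text
time_s: 40.85
eef_pos: [0.4536, -0.2353, 0.2112]
orientation: [-3.129, -0.194, -0.008]
ft_force: [1.8, 0.6, -1.4]
finger_gap: 0.0484
gripper_force: 52.5
```

>>> {"name": "step_arm", "arguments": {"moves": [[[0.133,-0.621,-0.259,0,0,-0.048],[0.133,-0.621,-0.259,0,0,-0.048],[0.133,-0.621,-0.259,0,0,-0.048],[0.133,-0.621,-0.259,0,0,-0.048],[0.133,-0.621,-0.259,0,0,-0.048]]]}}

```text
time_s: 41.27
eef_pos: [0.4595, -0.1488, 0.2486]
orientation: [-3.114, -0.414, -0.0]
ft_force: [-0.6, -1.3, -1.1]
finger_gap: 0.0482
gripper_force: 52.5
```

>>> {"name": "step_arm", "arguments": {"moves": [[[0.432,-1,0,0,0,-0.2],[0.432,-1,0,0,0,-0.2],[0.432,-1,0,0,0,-0.2],[0.432,-1,0,0,0,-0.2],[0.432,-1,0,0,0,-0.2],[0.432,-1,0,0,0,-0.2]]]}}

```text
time_s: 41.77
eef_pos: [0.4832, 0.0121, 0.2478]
orientation: [2.831, 1.358, -0.004]
ft_force: [-0.1, -0.4, -0.9]
finger_gap: 0.0481
gripper_force: 52.5
```

>>> {"name": "step_arm", "arguments": {"moves": [[[0.628,-0.372,0,0,0,-0.134],[0.628,-0.372,0,0,0,-0.134],[0.628,-0.372,0,0,0,-0.134],[0.628,-0.372,0,0,0,-0.134],[0.628,-0.372,0,0,0,-0.134],[0.628,-0.372,0,0,0,-0.134]]]}}

```text
time_s: 42.27
eef_pos: [0.5001, 0.1166, 0.2488]
orientation: [2.498, 1.903, -0.002]
ft_force: [0.5, -0.6, -0.7]
finger_gap: 0.0479
gripper_force: 52.5
```

>>> {"name": "step_arm", "arguments": {"moves": [[[0.643,0.572,0.156,0,0,-0.041],[0.643,0.572,0.156,0,0,-0.041],[0.643,0.572,0.156,0,0,-0.041],[0.643,0.572,0.156,0,0,-0.041],[0.643,0.572,0.156,0,0,-0.041],[0.643,0.572,0.156,0,0,-0.041],[0.643,0.572,0.156,0,0,-0.041]]]}}

```text
time_s: 42.85
eef_pos: [0.6077, 0.1877, 0.2274]
orientation: [2.368, 2.063, 0.003]
ft_force: [-0.3, -0.0, -0.2]
finger_gap: 0.0483
gripper_force: 52.5
```

```bash
python3 g.py h9;python3 pl.py 3 30 -0.6,0.4,-3.6
```

```text
top plane z=-0.0086 pitch 0.22 deg roll 0.03 front x 0.0539 y centre 0.0003 slope -0.26 deg width 0.04979021883502664 36890
0.048265858758235254 [0.6077 0.1877 0.2274]
time 42.9 sample centre now in deck mm [209.6728   0.6215 143.6479] turn err deg [ 0.1437 -4.6198 -0.2707]
n=5 [-0.192, -0.005, 0.628, 0.001, -0.026, -0.002]
end [0.6031 0.1599 0.1336] [ 2.3212  2.037  -0.0938]
```

>>> {"name": "step_arm", "arguments": {"moves": [[[-0.192,-0.005,0.628,0,-0.026,-0.002],[-0.192,-0.005,0.628,0,-0.026,-0.002],[-0.192,-0.005,0.628,0,-0.026,-0.002],[-0.192,-0.005,0.628,0,-0.026,-0.002],[-0.192,-0.005,0.628,0,-0.026,-0.002],[-0.192,-0.005,0.628,0,-0.026,-0.002],[-0.192,-0.005,0.628,0,-0.026,-0.002],[-0.192,-0.005,0.628,0,-0.026,-0.002]]]}}

```text
time_s: 43.57
eef_pos: [0.6044, 0.1632, 0.1344]
orientation: [2.314, 2.04, -0.087]
ft_force: [0.6, 0.3, -0.5]
finger_gap: 0.0478
gripper_force: 52.5
```

```bash
python3 pl.py 3 7 -0.6,0.4,-3.6
```

```text
time 43.5667 sample centre now in deck mm [207.8773   0.7957  46.9872] turn err deg [ 0.2786 -0.0052  0.3487]
n=3 [-0.022, -0.006, 0.16, 0.002, -0.0, 0.002]
end [0.6029 0.1582 0.1107] [ 2.324   2.0358 -0.0933]
```

>>> {"name": "step_arm", "arguments": {"moves": [[[-0.02,-0.005,0.16,0.001,0,0.002],[-0.02,-0.005,0.16,0.001,0,0.002],[-0.02,-0.005,0.16,0.001,0,0.002],[-0.02,-0.005,0.16,0.001,0,0.002],[-0.02,-0.005,0.16,0.001,0,0.002],[-0.02,-0.005,0.16,0.001,0,0.002]]]}}

```text
time_s: 44.07
eef_pos: [0.6025, 0.1581, 0.1095]
orientation: [2.322, 2.034, -0.094]
ft_force: [-0.7, -0.1, -1.5]
finger_gap: 0.0481
gripper_force: 52.5
```

```bash
python3 pl.py 3 0.5 -0.6,0.4,-3.6
```

```text
time 44.0667 sample centre now in deck mm [206.1165  -0.3422  21.6389] turn err deg [ 0.0106  0.0896 -0.007 ]
n=3 [-0.0, 0.002, 0.036, 0.0, 0.0, -0.0]
end [0.6028 0.1576 0.1042] [ 2.3222  2.0344 -0.0936]
```

>>> {"name": "step_arm", "arguments": {"moves": [[[0,0.002,0.036,0,0,0],[0,0.002,0.036,0,0,0],[0,0.002,0.036,0,0,0],[0,0.002,0.036,0,0,0]]]}}

```text
time_s: 44.4
eef_pos: [0.603, 0.1576, 0.1037]
orientation: [2.322, 2.034, -0.093]
ft_force: [1.6, 1.2, 1.3]
finger_gap: 0.0481
gripper_force: 52.8
```

```bash
python3 pl.py 3 0.5 -0.6,0.4,-3.6
```

```text
time 44.4 sample centre now in deck mm [204.892    0.1644  15.9007] turn err deg [ 0.0388  0.0829 -0.0151]
n=3 [-0.001, -0.001, -0.003, 0.0, 0.0, -0.0]
end [0.6028 0.1575 0.1041] [ 2.3221  2.0341 -0.0929]
```

>>> {"name": "step_arm", "arguments": {"moves": [[[0,0,0,0,0,0],[0,0,0,0,0,0],[0,0,0,0,0,0],[0,0,0,0,0,0],[0,0,0,0,0,0]]], "jaw": 0.55}}

```text
time_s: 44.82
eef_pos: [0.6018, 0.1571, 0.1029]
orientation: [2.323, 2.034, -0.097]
ft_force: [-0.1, 0.2, 0.2]
finger_gap: 0.0663
gripper_force: 0.0
```

>>> {"name": "step_arm", "arguments": {"moves": [[[0,0,-0.2,0,0,0],[0,0,-0.5,0,0,0],[0,0,-1,0,0,0],[0,0,-1,0,0,0],[0,0,-1,0,0,0],[0,0,-1,0,0,0]]]}}

```text
time_s: 45.32
eef_pos: [0.6053, 0.1695, 0.2552]
orientation: [2.322, 2.034, -0.089]
ft_force: [-0.4, 0.2, -0.5]
finger_gap: 0.0663
gripper_force: 0.0
```

```bash
python3 chk.py wrist k4; cat > but.py <<'E'
from plan import *
for n in ['top','scene','wrist']:
    p=vision.grab_frame(n);w=cloud(p);f=p['frame'].astype(int)
    m=(f.min(-1)>120)&(abs(w[...,0]-.42)<.05)&(abs(w[...,1]-.26)<.05)&(w[...,2]>.035)&(w[...,2]<.075)
    q=w[m];
    if len(q)>10: print(n,len(q),np.median(q,0),(q.min(0)+q.max(0))/2,np.ptp(q,0))
    print([(o['confidence'],world(p,o['pixel'])) for o in spotter.place_of(p,'start_button_top')[:2]])
plan([([.43,.22,.25],rot(30)),([.418,.258,.12],rot(30))])
E
python3 but.py
```

```text
21022
x 60  y -23.6..22.7 mid -0.4  z 29.4
x 70  y -25.3..23.2 mid -1.1  z 28.3
x 80  y -24.9..23.4 mid -0.8  z 26.3
x 90  y -25.2..23.5 mid -0.8  z 24.2
x 100  y -24.7..23.1 mid -0.8  z 22.9
x 110  y -24.7..23.2 mid -0.8  z 30.4
x 120  y -25.0..23.4 mid -0.8  z 28.3
x 130  y -24.5..23.4 mid -0.6  z 26.3
x 140  y -24.8..23.1 mid -0.8  z 24.2
x 150  y -24.3..23.3 mid -0.5  z 23.1
x 160  y -25.1..23.5 mid -0.8  z 30.4
x 170  y -25.4..23.0 mid -1.2  z 28.3
x 180  y -25.0..23.2 mid -0.9  z 26.3
x 190  y -25.3..23.0 mid -1.1  z 24.0
x 200  y -24.9..23.1 mid -0.9  z 22.1
x 210  y -25.2..23.3 mid -0.9  z 19.9
x 220  y -24.9..23.1 mid -0.9  z 17.9
x 230  y -25.0..23.1 mid -0.9  z 15.8
x 240  y -25.3..23.4 mid -1.0  z 13.8
x 250  y -24.9..23.0 mid -1.0  z 11.8
x 260  y -25.1..23.1 mid -1.0  z 10.1
x range [ 63.9983 258.6838]
[]
scene 225 [0.423  0.265  0.0529] [0.416  0.2693 0.0465] [0.0697 0.0638 0.0229]
[(0.59, array([0.4117, 0.2588, 0.0529]))]
wrist 1469 [0.4191 0.2584 0.0536] [0.4184 0.2581 0.0484] [0.0342 0.0339 0.0162]
[(0.79, array([0.4167, 0.2592, 0.0535]))]
n=5 [0.155, -1.0, -0.002, -0.008, 0.021, -0.175]
n=3 [0.124, -0.147, 0.001, -0.002, 0.004, -0.034]
n=6 [0.26, 0.057, 0.866, 0.0, -0.0, 0.0]
end [0.418  0.2581 0.1201] [1.5691 2.7211 0.0017]
```

View pics/k4.png

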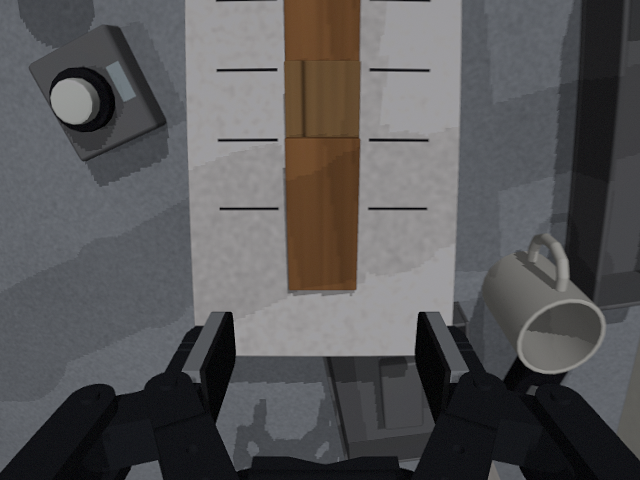

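All four slates are laid. Next I shut the gripper, move above the button and recheck the table for anything left or knocked.

>>> {"name": "step_arm", "arguments": {"moves": [[[0.155,-1,0,-0.008,0.021,-0.175],[0.155,-1,0,-0.008,0.021,-0.175],[0.155,-1,0,-0.008,0.021,-0.175],[0.155,-1,0,-0.008,0.021,-0.175],[0.155,-1,0,-0.008,0.021,-0.175],[0.155,-1,0,-0.008,0.021,-0.175]]], "jaw": -1}}

```text
time_s: 46.17
eef_pos: [0.4567, 0.2126, 0.2508]
orientation: [1.703, 2.631, -0.012]
ft_force: [0.2, -0.3, 0.7]
finger_gap: 0.0
gripper_force: 0.0
```

>>> {"name": "step_arm", "arguments": {"moves": [[[0.124,-0.147,0,-0.002,0.004,-0.034],[0.124,-0.147,0,-0.002,0.004,-0.034],[0.124,-0.147,0,-0.002,0.004,-0.034],[0.124,-0.147,0,-0.002,0.004,-0.034]]]}}

```text
time_s: 46.5
eef_pos: [0.4316, 0.2195, 0.2508]
orientation: [1.572, 2.717, 0.004]
ft_force: [1.3, 0.3, 0.9]
finger_gap: 0.0002
gripper_force: 0.0
```

>>> {"name": "step_arm", "arguments": {"moves": [[[0.26,0.057,0.866,0,0,0],[0.26,0.057,0.866,0,0,0],[0.26,0.057,0.866,0,0,0],[0.26,0.057,0.866,0,0,0],[0.26,0.057,0.866,0,0,0],[0.26,0.057,0.866,0,0,0]]]}}

```text
time_s: 47.0
eef_pos: [0.4203, 0.2576, 0.1217]
orientation: [1.57, 2.717, 0.003]
ft_force: [0.3, -0.8, 0.5]
finger_gap: 0.0002
gripper_force: 0.0
```

```bash
python3 f.py top t6; python3 chk.py top k5 | tail -1; python3 but.py | head -5; python3 -c "
from plan import *
plan([([.4187,.2585,.070],rot(30))])"
```

```text
47.0 [0.4203 0.2576 0.1217] [-1.2834  0.0714  0.7087  1.9927 -0.0499  1.0915 -0.0299]
net [228.1, 238.8] 0.78 [0.622  0.2977 0.0814]
net [239.1, 243.5] 0.78 [0.6089 0.2654 0.0813]
net [257.8, 240.4] 0.74 [0.6162 0.2084 0.1082]
net [273.4, 247.2] 0.7 [0.5974 0.1635 0.1119]
x range [  3.963  259.3529]
top 21 [0.4227 0.2445 0.0551] [0.431  0.2585 0.0483] [0.046  0.0361 0.0234]
[(0.38, array([0.4328, 0.2208, 0.2811]))]
scene 229 [0.4232 0.2645 0.0534] [0.4285 0.2698 0.0475] [0.0717 0.0796 0.0249]
[(0.48, array([0.4239, 0.2641, 0.0537]))]
wrist 3359 [0.4175 0.26   0.0534] [0.4196 0.2565 0.0481] [0.0377 0.0392 0.0153]
n=4 [0.002, -0.004, 0.344, 0.001, -0.0, 0.0]
end [0.4187 0.2586 0.07  ] [1.5692 2.7214 0.0026]
```

View pics/t6.png

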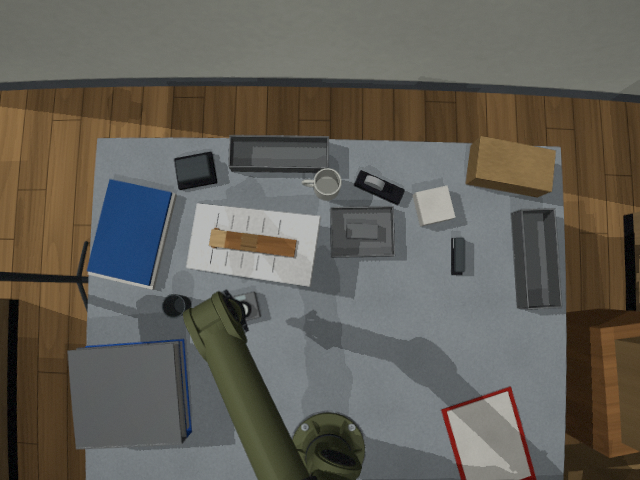

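The top view shows four slates on the slope at (255,243), the eraser in the tray at (363,231) and nothing left over. Press the button.

>>> {"name": "step_arm", "arguments": {"moves": [[[0,0,0.2,0,0,0],[0,-0.002,0.4,0,0,0],[0,-0.002,0.44,0,0,0],[0,-0.002,0.47,0,0,0],[0,-0.002,0.49,0,0,0],[0,-0.002,0.505,0,0,0],[0,-0.002,0.515,0,0,0],[0,-0.002,0.515,0,0,0],[0,-0.002,0.515,0,0,0],[0,-0.002,0.515,0,0,0]]]}}

```text
time_s: 48.28
eef_pos: [0.4191, 0.2584, 0.0459]
orientation: [1.569, 2.721, 0.006]
ft_force: [-5.2, -3.8, 14.0]
finger_gap: 0.0001
gripper_force: 7.3
```

>>> {"name": "step_arm", "arguments": {"moves": [[[0,0,0.008,0,0,0],[0,0,0.012,0,0,0],[0,0,0.012,0,0,0]]]}}

```text
time_s: 48.53
eef_pos: [0.4192, 0.2585, 0.0456]
orientation: [-1.569, -2.721, -0.005]
ft_force: [-10.2, -7.9, 29.1]
finger_gap: -0.0003
gripper_force: 14.6
```

>>> {"name": "step_arm", "arguments": {"moves": [[[0,0,-0.1,0,0,0],[0,0,-0.2,0,0,0],[0,0,-0.5,0,0,0],[0,0,-1,0,0,0],[0,0,-1,0,0,0],[0,0,-1,0,0,0],[0,0,-1,0,0,0],[0,0,-1,0,0,0]]]}}

```text
time_s: 49.2
eef_pos: [0.4187, 0.2583, 0.1924]
orientation: [1.568, 2.72, 0.008]
ft_force: [-0.1, -1.0, 0.6]
finger_gap: -0.0001
gripper_force: 0.0
```

```bash
python3 but.py | grep -v n=; python3 chk.py top k6; python3 chk.py scene k7|tail -3; python3 -c "
from h import *
p=vision.grab_frame('top');print([(o['confidence'],world(p,o['pixel'])) for o in spotter.place_of(p,'eraser')])"
```

```text
top 75 [0.4223 0.2529 0.0549] [0.4278 0.2575 0.0495] [0.0521 0.0331 0.0282]
[(0.47, array([0.4232, 0.2537, 0.0564]))]
scene 226 [0.4229 0.2646 0.0529] [0.4255 0.272  0.0471] [0.0655 0.0708 0.0241]
[(0.5, array([0.4224, 0.2583, 0.0588]))]
wrist 2024 [0.4176 0.2594 0.0534] [0.4192 0.258  0.0486] [0.0366 0.0365 0.015 ]
[(0.77, array([0.4181, 0.2578, 0.0534]))]
end [0.418  0.2579 0.1199] [ 1.5692  2.7214 -0.0026]
1507
x 10  y -28.8..28.9 mid 0.1  z 31.0
x 20  y -27.5..27.4 mid -0.1  z 29.8
x 30  y -24.9..22.7 mid -1.1  z 27.5
x 40  y -26.1..21.0 mid -2.5  z 25.7
x 50  y -24.5..22.6 mid -0.9  z 25.0
x 60  y -24.4..23.0 mid -0.7  z 32.3
x 70  y -26.1..20.3 mid -2.9  z 29.1
x 80  y -24.4..23.2 mid -0.6  z 26.5
x 90  y -26.2..21.4 mid -2.4  z 25.5
x 100  y -25.1..22.3 mid -1.4  z 24.6
x 110  y -25.6..22.6 mid -1.5  z 31.3
x 120  y -25.7..22.0 mid -1.8  z 29.9
x 130  y -25.2..23.0 mid -1.1  z 26.5
x 140  y -25.8..21.0 mid -2.4  z 26.1
x 150  y -24.4..21.7 mid -1.4  z 28.0
x 160  y -26.1..23.0 mid -1.5  z 31.6
x 170  y -24.9..21.0 mid -1.9  z 29.4
x 180  y -25.2..22.6 mid -1.3  z 27.5
x 190  y -25.4..21.9 mid -1.8  z 25.3
x 200  y -25.0..22.3 mid -1.4  z 23.3
x 210  y -25.3..22.3 mid -1.5  z 21.6
x 220  y -25.8..22.1 mid -1.8  z 18.8
x 230  y -24.6..21.1 mid -1.7  z 16.5
x 240  y -25.7..22.5 mid -1.6  z 14.9
x 250  y -24.6..21.2 mid -1.7  z 12.6
x 260  y -22.8..22.6 mid -0.1  z 10.5
x range [  4.3626 259.1432]
x 240  y -21.5..24.8 mid 1.6  z 15.6
x 250  y -21.0..24.4 mid 1.7  z 13.1
x range [  0.4461 255.9034]
[(0.69, array([ 0.58877072, -0.38092508,  0.04957623])), (0.68, array([ 0.65069741, -0.09570188,  0.0369146 ]))]
```

The button bottomed out (29 N, no further travel) and came back up. The slates lie on their marks and the eraser is in the tray, so I'm handing in.

```bash
python3 -c "
from plant import ticket
print(ticket.job_done())"
```

```text
the job is handed in; nothing more can be done
None
```

The job is handed in, with no verdict returned: the eraser is in the tray, all four samples found lie on marks 0 to 150 mm, within about 2 mm of the centre line, and the start button went fully down and came back up.

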